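Pin the menu board into its counter stand

ROBOT

A 6-joint arm with a two-finger parallel gripper is mounted at the origin on the work surface. World frame = base frame: x ahead of the robot, y to its left, z up, the work surface at z = 0. Lengths are in m, angles in rad, forces in N, time in s.
With the tool pointing down it reaches from about 0.35 to 0.975 m from the base axis. Payload 4.9 kg.
Tool frame: the origin (TCP) lies at the very end of the fingers, on their centre line; the grasp point (between the pads) lies 19 mm behind it; z points along the fingers, y is the line along which they close (so a half turn about z gives the same grasp; the last joint's range is limited). The gripper opens to 85 mm and grips with 20 to 120 N. Pads are 22 mm wide; open, the fingers measure 114 mm over their backs; the gripper's body (76 mm by 85 mm) begins 54 mm behind the grasp point. The pads swing forward as they close: fully open they stand 13 mm farther back than shut.
Start: joints at [-1.348, 0.053, 1.613, -0, 1.476, -0.119], TCP at [0.209, -0.589, 0.208] pointing down, gripper open.
Joint ranges: [-3.01, 3.01], [-1.01, 2.22], [0.06, 2.58], [-1.02, 4.17], [0.09, 2.62], [-3.14, 3.14]. Speed limits (rad/s): [2.57, 2.57, 3.14, 3.14, 3.14, 3.14].

INTERFACE

Orientations are given as a rotation vector (axis times angle).
In Python, from station import ctrl gives the robot as it stands.
- The arm moves only by the tool jog_arm, never from a script. Its argument "plan" is a list of rows, each a list of 7 numbers: the shift along the tool's x, y, z in units of 0.02 m (1.0 is 0.02 m), then the turn, a rotation vector about the tool's x, y, z in units of 45 degrees (1.0 is 45 degrees), then the opening, from -1 (shut) to 1 (fully open). A call has 1 to 8 rows; each row shifts and turns the commanded pose from where the row before left it, along the tool's axes as they then stand; what a row does not reach is not made up. A row lasts 1/10 s, in which the tool goes at most 50 mm and 8.59 degrees, less where a joint would pass 70% of its speed; a pose out of reach is approached as far as the arm can. A call with a number of a shift or a turn outside -1 to 1 is refused whole. A call with a gripper value outside its range is refused whole. The fingers move at their own pace and stop on an object; "grip_force" is the grip in N (left out, the last holds). Time passes only in rows, so rows that do not move let the fingers close. It gives the time, the measured TCP pose, the force, the opening and the grip force at its end, in the units of the state.
- ctrl.get_obs(): the state, without advancing time (a new reading comes with each control period).
- ctrl.get_image(name): name is "scene" or "top" or "wrist"; returns (picture, depth): 384x512x3 uint8, red, green, blue; 384x512 float32, m along the optical axis (not along the pixel's ray), 0 where there is no reading.
- ctrl.camera_info(name): a dict with "camera_matrix" (3x3 intrinsics, pixels), "k1" (the pictures are not rectified: a ray, as slopes to the right and down, at radius r is drawn at 1 + k1 r^2 times it, then the intrinsics apply), "rvec" (rotation vector, rad) and "tvec" (3), from world to camera coordinates, as OpenCV has them; the wrist camera has in their place "T_tool_cam" (4x4, takes a point from camera to tool coordinates, whose origin is the TCP and whose axes are the flange's). Camera axes: x right, y down, z forward; pixel columns grow to the right and rows downward; lengths in m; the calibration is good to about 2 mm. A picture is of the moment at which its call begins: read the wrist's pose just before it. camera_info takes no time and is no camera call.
- ctrl.finish_job(): hands the job in; it is judged then, once.
The state is a dict: "t": time; "q": joint angles; "dq": joint speeds; "effort": joint torques, N m; "tool_pos": TCP position; "tool_rot": TCP orientation; "contact_force": force on the tool from outside, world axes, zero at the start; "wrist_torque": the same for the moment, N m; "opening": finger opening in m; "grip_force": force on a finger pad.
Only numpy, scipy, OpenCV 4.12 (cv2) and the standard library are available. Lean on these libraries where they do the work, as an engineer would, in place of code of your own. Each camera call takes 0.05 s, during which the arm holds its last target. There are 200 camera calls.

TASK

Take the menu board out of the sloping wooden rack, stand it upright on its long thin edge between the lugs of the steel counter stand and set it down without dropping it. Then push the loose retaining pin through the holes of the lugs and the board, from either side, until its handle is against the lug, and let go. Leave the bottle, the tumbler and the carton where they are.

Things in the scene. Friction and masses are not known exactly. Their poses are not given: they have to be found in the camera images.
- board: Loose plywood menu board, 150 wide (y), 95 tall (z), 12 mm thick (x), 0.14 kg, black strip on the upper part of both like faces. Origin: centre of its long lower edge, z up through the board. At the start it leans 32 degrees from vertical in the rack, its top towards the robot; the lower 50 mm of its back rest on the rack, a 20 mm lip guards its front 2 mm off.
- board_hole (a point): Centre of the 17 mm hole through the board (along x): half way across its width, 34 mm above its lower edge, mid thickness. Axes as the board's.
- rack: Fixed wooden rack that holds the board leaning; base 130 (x) by 160 mm (y), origin under its base. The board's lower edge starts at about x +30, height 26 mm; its top at x -20, height 107 mm. Over its front an aluminium order-slip rail runs along y between two posts at y +-98 mm: x +46 to +72, height 163 to 185 mm. It blocks an upright gripper over the board; one leaning like the board clears it.
- stand: Fixed steel stand. Base plate 110 (x) by 180 (y) by 8 mm; origin under its centre. A slot 15 mm wide runs along y at x = 0: two lugs, 44 mm wide (y) at the middle, flared on top to 27 mm, 71 mm above the counter; low guides (top 30 mm up) at y +-63 mm, end stops at y +-77.5 mm. The board's lower edge rests on the plate, 8 mm above the counter.
- stand_hole (a point): Midpoint between the lugs on the axis of the 12.5 mm holes through both lugs, 42 mm above the counter. Axes as the stand's: holes run along x. Each lug is 10 mm thick; outer lug faces at x +-17.5 mm.
- pin: Loose retaining pin lying on the counter, 0.04 kg: round steel shank 10 mm thick, 55 mm long, tapered tip, on a black square handle 14 x 14 x 50 mm. Origin on its axis at the shoulder between them; x points to the tip: handle x -50 to 0 mm, shank 0 to 55 mm. When home, the shoulder lies against a lug's outer face.
- pin_mid (a point): Point on the pin's axis, in the shank, 17.5 mm from the shoulder: midway between the lugs when the pin is home, from either side.
- bottle: Bystander: brown glass bottle, 62 mm across, 220 mm tall. Origin at its underside.
- tumbler: Bystander: clear glass tumbler, 72 mm across, 90 mm tall. Origin at its underside.
- carton: Bystander: blue carton, 75 x 120 x 32 mm. Origin at its underside.

How it is judged:
On the way, in this order (a step that is already met when the one before it is completed fails the run):
1. the board stands upright in the stand's slot, its hole in line with the lugs' holes, and has been let go (distance between board_hole and stand_hole below 0.006 m and angle between board's own z axis and vertical below 0.14 rad and not (contact force between the fingers and board above 0.2 N)), for 0.2 s.
2. the pin is through the lugs and the board, with its handle against a lug (distance between each of board_hole, pin_mid and stand_hole below 0.006 m and angle between board's own z axis and vertical below 0.14 rad and angle between the x axis of pin and the x axis of stand, either way round below 0.15 rad), for 0.2 s.
At the end, for the whole second after the job is handed in: Board in the slot, within 8 degrees of upright, its hole within 6 mm of the centre between the lugs' holes; pin through lugs and board, its mid point within 6 mm of that centre and within 8.5 degrees of the holes' axis; both at rest; bottle, tumbler and carton within 30 mm of their starts (all of step 2 and linear speed of each of board, pin below 0.02 m/s and distance of each of bottle, tumbler, carton from where it was at the start of the episode below 0.03 m); the robot touches nothing.
It fails at once if the board is dropped: it moves faster than 0.5 m/s while the fingers do not hold it (a fall of more than about 13 mm) (linear speed of board above 0.5 m/s and contact force between the fingers and board below 0.1 N).
It fails at once if bottle, tumbler or carton is moved by more than 30 mm (distance of any of bottle, tumbler, carton from where it was at the start of the episode above 0.03 m).
It also fails if it takes over 64 s, if anything falls off the work surface, if the arm or the gripper's body presses on something with over 40 N, if the wrist force passes 120 N, or if a joint passes its speed limit or range.

## Working session

There is one attempt and no reset: what is moved stays moved. The work goes in short steps, Python scripts to look and compute and a tool call to move; the robot and the scene stay as the last step left them, time stands still between calls to the robot, and variables do not carry over. Pictures are saved under pics/ and viewed, at most 14 in all, crops included, and the job is handed in when it is done.

Besides the shell and the picture viewer there is one more tool, called after ">>>" as name(argument=value, ...) on one line, values as JSON. jog_arm: Moves the arm, as the interface text tells. Shifts and turns lie within -1 to 1; 1 stands for 0.02 m of shift or 45 degrees of turn. Its arguments: {"type":"object","properties":{"plan":{"type":"array"},"grip_force":{"type":"number"}},"required":["plan"]}

```bash
ls; mkdir -p pics
cat > h.py <<'E'
import numpy as np, cv2
from scipy.spatial.transform import Rotation as R
from station import ctrl
def cam(name):
    i=ctrl.camera_info(name); K=np.array(i["camera_matrix"]); k1=i["k1"]
    if "rvec" in i:
        Rc=R.from_rotvec(np.ravel(i["rvec"])).as_matrix(); t=np.ravel(i["tvec"]); return K,k1,Rc.T,-Rc.T@t
    o=ctrl.get_obs(); T=np.array(i["T_tool_cam"]); Rt=R.from_rotvec(o["tool_rot"]).as_matrix()
    return K,k1,Rt@T[:3,:3],np.array(o["tool_pos"])+Rt@T[:3,3]
def rays(c,uv):
    K,k1,Rw,o=c
    uv=np.atleast_2d(np.float64(uv))
    s=cv2.undistortPoints(uv[:,None],K,np.array([k1,0,0,0.]))[:,0]
    return o,np.c_[s,np.ones(len(s))]@Rw.T
def plane(c,uv,z):
    o,d=rays(c,uv); return o+d*((z-o[2])/d[:,2])[:,None]
def cloud(c,D):
    v,u=np.mgrid[:D.shape[0],:D.shape[1]]
    o,d=rays(c,np.c_[u.ravel(),v.ravel()]); P=o+d*D.ravel()[:,None]
    P[D.ravel()<=0]=np.nan
    return P.reshape(D.shape+(3,))
def shot(name,tag):
    c=cam(name); im,D=ctrl.get_image(name)
    np.savez(f"{tag}.npz",im=im,D=D,K=c[0],k1=c[1],R=c[2],o=c[3])
    cv2.imwrite(f"pics/{tag}.png",im[:,:,::-1]); return c,im,D
def load(tag):
    z=np.load(f"{tag}.npz"); return (z["K"],float(z["k1"]),z["R"],z["o"]),z["im"],z["D"]
E
python3 - <<'E'
from h import *
for n in("scene","top","wrist"):
    c,im,D=shot(n,n+"0"); print(n,c[3].round(3),c[2][:,2].round(3),c[1],c[0][0,0])
o=ctrl.get_obs();print(o)
a=[cv2.imread(f"pics/{n}0.png") for n in("scene","top")]
cv2.imwrite("pics/a.png",cv2.resize(np.hstack(a),(800,300)))
E
```

```text
pics
scene [1.004 0.663 0.904] [-0.376 -0.579 -0.723] -0.007179366720922859 423.24027987315054
top [ 0.397 -0.026  1.171] [ 0.153  0.024 -0.988] -0.04117331027470368 352.18912106865764
wrist [ 0.289 -0.562  0.373] [-0.308 -0.108 -0.945] -0.06854935914731647 338.6785539023717
{'t': 0.15, 'q': array([-1.34797399e+00,  5.32140948e-02,  1.61396619e+00, -2.65589752e-06,
        1.47601375e+00, -1.18992706e-01]), 'dq': array([-0.00030619, -0.0018777 , -0.00325427, -0.00088379, -0.00193078,
       -0.00079938]), 'effort': array([ 7.86235014e-04, -3.94242954e+01, -3.70722377e+01, -1.61786543e-04,
        4.65129662e-03,  6.79158383e-07]), 'tool_pos': array([ 0.20938625, -0.58832802,  0.20674738]), 'tool_rot': array([-3.09424638e+00, -5.34040198e-01,  1.34608697e-04]), 'contact_force': array([-0.73582422,  0.4598439 , -0.13081818]), 'wrist_torque': array([-0.00527946, -0.02701509,  0.02737534]), 'grip_force': 0.0, 'opening': 0.08556039963821857}
```

View pics/top0.png

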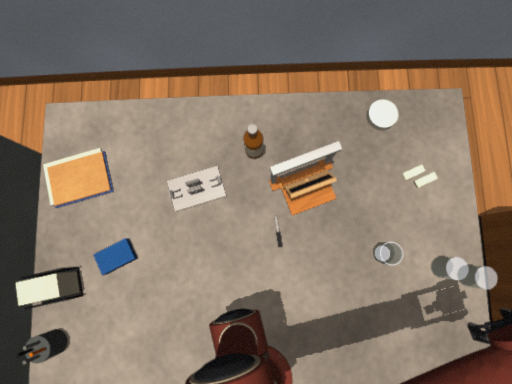

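View pics/scene0.png

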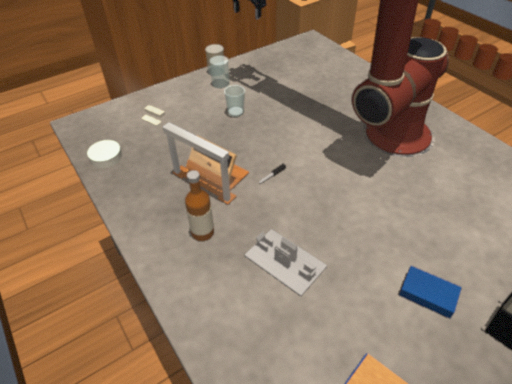

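The top view shows the stand at about (196,188), the rack at (307,185) with its rail at (305,158), and the pin at (278,232) with its tip up in the image. The bottle is at (254,140), the tumbler at (388,253) and the carton at (115,256). The scene view shows the same objects from the opposite corner.

Run:
```python
from h import *
c,im,D=load("top0"); P=cloud(c,D); hsv=cv2.cvtColor(im,cv2.COLOR_RGB2HSV)
def rect(m,z=None,box=None):
    mm=np.zeros_like(m,np.uint8); x0,y0,x1,y1=box; mm[y0:y1,x0:x1]=m[y0:y1,x0:x1]
    n,l,s,_=cv2.connectedComponentsWithStats(mm); k=1+np.argmax(s[1:,4]); mm=np.uint8(l==k)
    cnt=max(cv2.findContours(mm,0,cv2.CHAIN_APPROX_NONE)[0],key=cv2.contourArea)[:,0]
    p=plane(c,cnt,z)[:,:2]
    return mm>0,cv2.minAreaRect(np.float32(p*1000))
g=np.median(P[300:310,100:150].reshape(-1,3),0);print("table",g)
V=hsv[...,2];S=hsv[...,1]
m=(V>150)&(S<40)
mm,r=rect(m|((V<140)&(V>0)&False),0.008,(160,160,232,215)); print("stand",r)
# pin
for nm,m in (("handle",V<60),("shank",(V>165))):
    mm,r=rect(m,0.006,(268,208,290,250)); v,u=np.nonzero(mm); print(nm,r,u.mean(),v.mean(),mm.sum(),np.nanmedian(P[mm],0))
# rail by height
m=(P[...,2]>0.15)&(P[...,2]<0.2); mm,r=rect(m,0.185,(260,135,350,190)); print("rail",r,np.nanmedian(P[mm],0))
b=im[150:222,262:348]; cv2.imwrite("pics/crop0.png",np.vstack([cv2.resize(b[:,:,::-1],None,fx=6,fy=4,interpolation=2)]))
w=(S>110)&(hsv[...,0]<22)
mm,r=rect(w,0.01,(262,150,348,222)); print("wood",r)
Q=P[150:222,262:348].reshape(-1,3); Q=Q[np.isfinite(Q[:,2])]
print(np.histogram(Q[:,2],bins=np.arange(-.01,.2,.01)))
Q=P[160:215,165:230].reshape(-1,3);print(np.histogram(Q[:,2],bins=np.arange(-.01,.1,.01)))
for n,(x,y) in dict(bottle=(254,140),tumb=(388,253),carton=(115,256)).items(): print(n,plane(c,[(x,y)],0.03))
h=hsv[160:215,165:230];
cc,i2,_=load("wrist0")
cv2.imwrite("pics/w.png",np.hstack([cv2.resize(im[155:220,160:350,::-1],(760,260),interpolation=2)]))
```

```text
table [ 0.2342316   0.43057439 -0.00068518]
stand ((613.3464965820312, 193.97824096679688), (111.8110122680664, 182.7001190185547), 15.520440101623535)
handle ((435.4262390136719, -81.61768341064453), (40.20709991455078, 8.105381965637207), 7.457970142364502) 278.8709677419355 238.61290322580646 31 [ 0.43482191 -0.08077281  0.01403653]
shank ((500.20635986328125, -55.64485549926758), (16.586851119995117, 76.40858459472656), 88.1587905883789) 269.5945945945946 218.01351351351352 74 [ 0.50742609 -0.05171044 -0.00067221]
rail ((658.2489624023438, -158.169189453125), (30.924346923828125, 215.181640625), 18.4079532623291) [ 0.65905864 -0.15665978  0.18394612]
wood ((603.23681640625, -178.36151123046875), (138.9837646484375, 219.34754943847656), 19.458995819091797)
(array([2032, 2387,  151,   27,   69,  177,   96,   75,   74,   85,   87,
        246,   20,   11,    2,    0,    0,   22,   65,  531]), array([-0.01,  0.  ,  0.01,  0.02,  0.03,  0.04,  0.05,  0.06,  0.07,
        0.08,  0.09,  0.1 ,  0.11,  0.12,  0.13,  0.14,  0.15,  0.16,
        0.17,  0.18,  0.19]))
(array([1108, 1943,  212,   81,   84,   25,   33,   67,   14,    0]), array([-0.01,  0.  ,  0.01,  0.02,  0.03,  0.04,  0.05,  0.06,  0.07,
        0.08,  0.09]))
bottle [[ 0.76748919 -0.0085281   0.03      ]]
tumb [[ 0.37989359 -0.42607987  0.03      ]]
carton [[0.39252377 0.45427414 0.03      ]]
```

View pics/w.png

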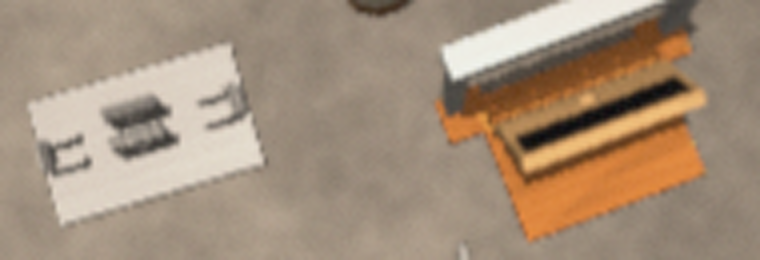

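The overlay crop shows the stand plate (33–263, 45–220) with its lugs, and the rack with the rail above it. The board's light top edge and black strip are at about (500–705, 70–175). The sizes fit the ones given: plate 112×183, rail 215 including its posts. So rack ≈ (0.602,-0.177) at yaw 18.4°, and stand ≈ (0.613,0.194) at yaw 15.5°. Next I go to a leaning pre-grasp.

>>> jog_arm(plan=[[0.88, -0.54, 0, 0, 0, 0, 1], [0.88, -0.54, 0, 0, 0, 0, 1], [0.88, -0.54, 0, 0, 0, 0, 1], [0.88, -0.54, 0, 0, 0, 0, 1], [0.88, -0.54, 0, 0, 0, 0, 1], [0.88, -0.54, 0, 0, 0, 0, 1], [0.88, -0.54, 0, 0, 0, 0, 1], [0.88, -0.54, 0, 0, 0, 0, 1]])

```text
t: 0.95
tool_pos: [0.3145, -0.4582, 0.2079]
tool_rot: [3.095, 0.536, 0.0]
contact_force: [0.3, -0.1, 1.1]
opening: 0.0854
grip_force: 0.0
```

>>> jog_arm(plan=[[0.88, -0.54, 0, 0, 0, 0, 1], [0.88, -0.54, 0, 0, 0, 0, 1], [0.88, -0.54, 0, 0, 0, 0, 1], [0.88, -0.54, 0, 0, 0, 0, 1], [0.88, -0.54, 0, 0, 0, 0, 1], [0.88, -0.54, 0, 0, 0, 0, 1], [0.88, -0.54, 0, 0, 0, 0, 1], [0.88, -0.54, 0, 0, 0, 0, 1]])

```text
t: 1.75
tool_pos: [0.4178, -0.3295, 0.2079]
tool_rot: [3.095, 0.536, 0.0]
contact_force: [1.0, 0.0, 0.9]
opening: 0.0853
grip_force: 0.0
```

>>> jog_arm(plan=[[0.88, -0.54, 0, 0, 0, 0, 1], [0.88, -0.54, 0, 0, 0, 0, 1], [0.88, -0.54, 0, 0, 0, 0, 1], [0.88, -0.54, 0, 0, 0, 0, 1], [0.88, -0.54, 0, 0, 0, 0, 1], [0.88, -0.54, 0, 0, 0, 0, 1], [0.88, -0.54, 0, 0, 0, 0, 1], [0.88, -0.54, 0, 0, 0, 0, 1]])

```text
t: 2.55
tool_pos: [0.521, -0.2008, 0.2079]
tool_rot: [3.095, 0.536, 0.0]
contact_force: [0.4, 0.4, -0.1]
opening: 0.0855
grip_force: 0.0
```

>>> jog_arm(plan=[[0, 0, 0, 0, 0, -0.18, 1], [0, 0, 0, 0, 0, -0.18, 1], [0, 0, 0, 0, 0, -0.18, 1], [0, 0, 0, 0, 0, -0.18, 1], [0, 0, 0, 0, 0, -0.18, 1], [0, 0, 0, 0, 0, -0.18, 1], [0, 0, 0, 0, 0, -0.18, 1], [0, 0, 0, 0, 0, -0.18, 1]])

```text
t: 3.35
tool_pos: [0.5206, -0.2015, 0.2079]
tool_rot: [2.32, 2.118, 0.0]
contact_force: [-0.2, -0.6, -0.4]
opening: 0.0855
grip_force: 0.0
```

>>> jog_arm(plan=[[0, 0, 0, 0, 0, -0.18, 1], [0, 0, 0, 0, 0, -0.18, 1], [0, 0, 0, 0, 0, -0.18, 1], [0, 0, 0, -0.178, 0, 0, 1], [0, 0, 0, -0.178, 0, 0, 1], [0, 0, 0, -0.178, 0, 0, 1], [0, 0, 0, -0.178, 0, 0, 1], [0, 0, 0, 0, 0, 0, 1]])

```text
t: 4.15
tool_pos: [0.5175, -0.2016, 0.2041]
tool_rot: [1.607, 2.23, 0.642]
contact_force: [0.2, 0.7, -0.7]
opening: 0.0854
grip_force: 0.0
```

Run:
```python
from h import *
o=ctrl.get_obs(); print(o["tool_pos"],o["q"].round(3)); print(R.from_rotvec(o["tool_rot"]).as_matrix().round(3))
c,im,D=shot("wrist","w1"); print(c[3],c[2][:,2])
```

```text
[ 0.51748656 -0.20158573  0.20407397] [-0.774 -0.367  2.069  0.527  1.217 -1.226]
[[-0.318  0.806  0.5  ]
 [ 0.948  0.267  0.172]
 [ 0.005  0.529 -0.849]]
[ 0.40806265 -0.1515911   0.34576778] [ 0.57651338 -0.14782675 -0.80360412]
```

View pics/w1.png

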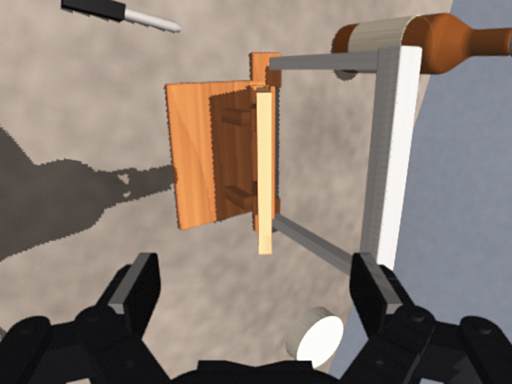

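The wrist view looks along the board: its light top edge runs from about (264,88) to (264,253). The rail is to the right at (395,160), the pin at the upper left (62–180, 5–28), and the open fingers are at the bottom.

```bash
cat > m.py <<'E'
from h import *
def edge(tag,z,box=(235,60,300,270),ref=(264,150)):
    c,im,D=load(tag); hsv=cv2.cvtColor(im,cv2.COLOR_RGB2HSV)
    r=im[ref[1]-8:ref[1]+8,ref[0]-2:ref[0]+3].reshape(-1,3).mean(0)
    m=np.uint8(np.abs(im.astype(float)-r).max(-1)<40); mm=np.zeros_like(m);x0,y0,x1,y1=box; mm[y0:y1,x0:x1]=m[y0:y1,x0:x1]
    n,l,s,_=cv2.connectedComponentsWithStats(mm); mm=np.uint8(l==l[ref[1],ref[0]])
    cnt=max(cv2.findContours(mm,0,cv2.CHAIN_APPROX_NONE)[0],key=cv2.contourArea)[:,0]
    b=cv2.boxPoints(cv2.minAreaRect(np.float32(cnt))); b=b[np.argsort(b[:,1])]
    e=np.array([b[:2].mean(0)-[0,.5],b[2:].mean(0)+[0,.5]])
    P=cloud(c,D)[mm>0]
    return c,r,b,e,plane(c,e,z),np.nanmedian(P,0)
E
python3 - <<'E'
from m import *
c,r,b,e,p,med=edge("w1",.1066); print(r,b,e); print(p,med)
d=p[0]-p[1]; print("len",np.linalg.norm(d),"mid",p.mean(0),"yaw",np.degrees(np.arctan2(d[1],d[0]))-90)
o=ctrl.get_obs(); Rt=R.from_rotvec(o["tool_rot"]).as_matrix(); q=(p-o["tool_pos"])@Rt; print(q, q.mean(0))
# rack base front edge/rail check via depth
Pc=cloud(c,load("w1")[2]); 
g=Pc[150:160,60:100].reshape(-1,3); print("table z",np.nanmedian(g,0))
print("rail", np.nanmedian(Pc[120:200,392:400].reshape(-1,3),0))
# pin in wrist view, z=.007
c,im,D=load("w1"); V=im.max(-1); S=np.ptp(im,axis=-1)
m=np.uint8(V<70); m[60:]=0; n,l,s,_=cv2.connectedComponentsWithStats(m); k=1+np.argmax(s[1:,4]); cnt=np.argwhere(l==k)[:,::-1]
pp=plane(c,cnt,.009); print("handle",cv2.minAreaRect(np.float32(pp[:,:2]*1000)), s[k])
m=np.uint8((V>150)&(S<35)); m[60:]=0; m[:,:90]=0;m[:,230:]=0
n,l,s,_=cv2.connectedComponentsWithStats(m); k=1+np.argmax(s[1:,4]); cnt=np.argwhere(l==k)[:,::-1]
pp=plane(c,cnt,.009); print("shank",cv2.minAreaRect(np.float32(pp[:,:2]*1000)), s[k])
E
```

```text
[251.8375 230.1    171.525 ] [[257.  93.]
 [271.  93.]
 [271. 253.]
 [257. 253.]] [[264.   92.5]
 [264.  253.5]]
[[ 0.56321439 -0.11735569  0.1066    ]
 [ 0.61200853 -0.25934111  0.1066    ]] [ 0.58462937 -0.18009843  0.10673216]
len 0.1501356935308393 mid [ 0.58761146 -0.1883484   0.1066    ] yaw 18.965590338998666
[[ 0.0659146   0.00606478  0.12097043]
 [-0.08421721  0.00712536  0.12117124]] [-0.0091513   0.00659507  0.12107084]
table z [ 4.51194021e-01 -2.13563321e-01  1.18901246e-04]
rail [ 0.64931461 -0.14082275  0.18510067]
handle ((436.8467712402344, -83.46182250976562), (50.82658004760742, 15.78126049041748), 8.84187126159668) [ 61   0  64  22 938]
shank ((499.42620849609375, -78.02389526367188), (138.95030212402344, 57.718990325927734), 19.063987731933594) [  90    0  140   60 7539]
```

The edge length comes out at 150.1 mm, its height by depth at 106.7 mm, and the lean matches. I move in along the board and close.

>>> jog_arm(plan=[[-0.06, 0.04, 0.91, 0, 0, 0, 1], [-0.06, 0.04, 0.91, 0, 0, 0, 1], [-0.06, 0.04, 0.91, 0, 0, 0, 1], [-0.06, 0.04, 0.91, 0, 0, 0, 1], [-0.06, 0.04, 0.91, 0, 0, 0, 1], [-0.06, 0.04, 0.91, 0, 0, 0, 1], [-0.06, 0.04, 0.91, 0, 0, 0, 1], [-0.06, 0.04, 0.91, 0, 0, 0, 1]])

```text
t: 5.0
tool_pos: [0.6043, -0.1844, 0.0884]
tool_rot: [1.596, 2.233, 0.639]
contact_force: [0.2, 0.5, -0.1]
opening: 0.0853
grip_force: 0.0
```

>>> jog_arm(plan=[[0, 0, 0, 0, 0, 0, -1], [0, 0, 0, 0, 0, 0, -1], [0, 0, 0, 0, 0, 0, -1], [0, 0, 0, 0, 0, 0, -1], [0, 0, 0, 0, 0, 0, -1], [0, 0, 0, 0, 0, 0, -1], [0, 0, 0, 0, 0, 0, -1], [0, 0, 0, 0, 0, 0, -1]], grip_force=60)

```text
t: 5.8
tool_pos: [0.6019, -0.1858, 0.0878]
tool_rot: [1.6, 2.23, 0.64]
contact_force: [-0.2, -0.5, 1.5]
opening: 0.0
grip_force: 0.5
```

Opening 0.0, so the fingers shut without holding the board. I look before doing anything else.

Run:
```python
from h import *
print(ctrl.get_obs()["opening"])
c,im,D=shot("wrist","w2"); 
c2,im2,D2=shot("scene","s2")
a=cv2.resize(im2[110:220,140:270,::-1],(460,390),interpolation=2)
b=cv2.resize(im[:,:,::-1],(340,390)) if 0 else cv2.copyMakeBorder(im[:,100:440,::-1],0,6,0,0,cv2.BORDER_CONSTANT)
cv2.imwrite("pics/v2.png",np.hstack([a,b]))
```

```text
3.6488480626630428e-06
```

View pics/v2.png

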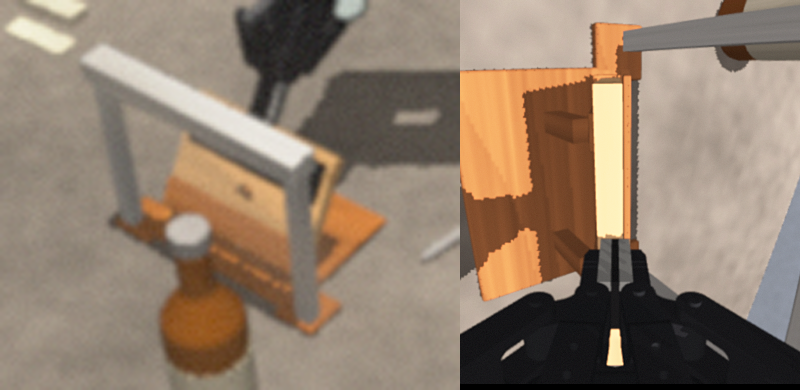

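The left half (scene) shows the board still in the rack, with the fingers at its top. In the right half (wrist) the shut fingers end at about (612,240), over the board's edge at (592–625, 80–240). I use depth to see where they are relative to the board.

Run:
```python
from h import *
c,im,D=load("w2"); P=cloud(c,D); o=ctrl.get_obs(); Rt=R.from_rotvec(o["tool_rot"]).as_matrix()
Q=(P-o["tool_pos"])@Rt*1000
for u,v in [(250,100),(250,150),(247,200),(242,225),(253,242),(253,246),(253,255),(245,260),(253,280),(253,320),(255,345),(255,360),(225,290)]:
    print((u,v),im[v,u],Q[v,u].round(1),(1000*P[v,u]).round(1))
c2,im2,D2=load("s2"); 
cv2.imwrite("pics/x.png",im2[:,:,::-1])
```

```text
(250, 100) [254 240 187] [ 70.8  -1.8 -22.9] [ 566.3 -123.1  106.2]
(250, 150) [254 241 190] [ 49.9  -1.9 -24.3] [ 572.2 -143.1  107.4]
(247, 200) [254 240 189] [ 26.7  -3.3 -23.7] [ 578.8 -165.4  106.1]
(242, 225) [254 240 188] [ 14.1  -5.8 -23.4] [ 581.  -178.   104.5]
(253, 242) [18 17 18] [  9.4  -0.6 -31.2] [ 582.7 -182.4  113.9]
(253, 246) [15 15 15] [  9.7  -0.6 -35.4] [ 580.5 -182.8  117.5]
(253, 255) [16 16 19] [  9.5  -0.6 -42.7] [ 576.9 -184.2  123.6]
(245, 260) [104 103  99] [  9.8  -3.8 -47.1] [ 572.  -185.5  125.7]
(253, 280) [17 16 18] [  9.5  -0.5 -60.4] [ 568.1 -187.2  138.7]
(253, 320) [27 25 28] [ -8.3  -0.5 -61.2] [ 573.4 -204.2  139.4]
(255, 345) [252 234 177] [-57.4   0.3 -24.2] [ 608.4 -244.2  108.5]
(255, 360) [253 234 177] [-68.9   0.3 -23.7] [ 612.3 -255.   108. ]
(225, 290) [19 18 19] [ 12.  -10.  -69.9] [ 554.9 -189.   141.7]
```

Run:
```python
from h import *
i=ctrl.camera_info("wrist"); T=np.array(i["T_tool_cam"]); print(T.round(4))
for t,boxes in (("w1",[(100,235,165,330),(345,235,410,330)]),("w2",[(200,225,300,300)]),("wrist0",[(100,235,165,330),(345,235,410,330)])):
    c,im,D=load(t); K=c[0]
    o,d=rays((c[0],c[1],T[:3,:3],T[:3,3]),np.c_[np.mgrid[:384,:512][1].ravel(),np.mgrid[:384,:512][0].ravel()])
    Q=((o+d*D.ravel()[:,None])*1000).reshape(384,512,3)
    for x0,y0,x1,y1 in boxes:
        q=Q[y0:y1,x0:x1].reshape(-1,3); k=(im[y0:y1,x0:x1].reshape(-1,3).max(1)<200)&(D[y0:y1,x0:x1].ravel()>0)&(q[:,2]<40)&(abs(q[:,0])<30)
        q=q[k]; print(t,len(q),"x",np.percentile(q[:,0],[1,50,99]).round(1),"y",np.percentile(q[:,1],[1,50,99]).round(1),"z",np.percentile(q[:,2],[1,50,97,99,100]).round(1))
```

```text
[[-0.000e+00 -9.449e-01 -3.273e-01  8.290e-02]
 [ 1.000e+00 -1.000e-04  2.000e-04  1.000e-04]
 [-2.000e-04 -3.273e-01  9.449e-01 -1.664e-01]
 [ 0.000e+00  0.000e+00  0.000e+00  1.000e+00]]
w1 3562 x [-11.5   6.1  11.2] y [-55.8 -43.2 -40.4] z [-87.2 -62.6 -40.5 -38.3 -36.1]
w1 3563 x [-11.6   6.1  11.2] y [40.5 43.4 56. ] z [-87.2 -62.7 -40.7 -38.5 -36.9]
w2 3990 x [ 2.5  9.4 12.3] y [-13.8  -0.1  13.6] z [-72.7 -53.4 -28.9 -23.4  39.9]
wrist0 3557 x [-11.7   6.1  11.3] y [-55.7 -43.2 -40.3] z [-87.1 -62.7 -40.7 -38.6 -36.7]
wrist0 3570 x [-11.6   6.1  11.3] y [40.4 43.4 55.9] z [-87.3 -62.7 -40.9 -38.2 -36.1]
```

The fingers really end about 24 mm short of the reported TCP: tips at tool z ≈ -37 open and -24 shut, in all views. The table height confirms the camera, so I carry this offset from here on. I re-measure the lateral offset of the board before going deeper.

Run:
```python
from h import *
c,im,D=load("w2"); o=ctrl.get_obs(); Rt=R.from_rotvec(o["tool_rot"]).as_matrix(); print(o["tool_pos"],Rt[:,2])
for v in (100,130,160,190):
    L=(im[v].astype(int)[:,2]>150)&(im[v].astype(int)[:,0]>240); u=np.nonzero(L)[0]; u=u[(u>215)&(u<280)]
    p=plane(c,[(u.min()-.5,v),(u.max()+.5,v)],.1066); print(v,u.min(),u.max(),((p-o["tool_pos"])@Rt*1000).round(1).tolist())
m=(im[...,2]>150)&(im[...,0]>240); m[:,:220]=0;m[:,280:]=0; vv,uu=np.nonzero(m); print(vv.min(),vv.max())
for v in (vv.min()-.5,vv.max()+.5): print(((plane(c,[(250,v)],.1066)-o["tool_pos"])@Rt*1000).round(1))
```

```text
[ 0.60189145 -0.18581402  0.08777055] [ 0.50254273  0.16973395 -0.84772707]
100 233 261 [[71.2, -8.7, -27.7], [70.6, 3.0, -20.3]]
130 234 261 [[59.1, -8.6, -27.6], [57.9, 3.1, -20.3]]
160 235 261 [[46.4, -8.4, -27.5], [44.5, 3.2, -20.2]]
190 236 262 [[32.8, -8.2, -27.4], [30.1, 3.7, -19.9]]
84 364
[[ 77.4  -1.8 -23.3]]
[[-72.2  -2.5 -23.8]]
```

>>> jog_arm(plan=[[0, 0, 0, 0, 0, 0, 1], [0, 0, 0, 0, 0, 0, 1], [0, 0, 0, 0, 0, 0, 1], [0, 0, 0, 0, 0, 0, 1], [0, 0, 0, 0, 0, 0, 1], [0.13, -0.1, 0, 0, 0, -0.018, 1], [0, 0, 0.65, 0, 0, 0, 1], [0, 0, 0.65, 0, 0, 0, 1]])

```text
t: 6.7
tool_pos: [0.613, -0.1792, 0.0639]
tool_rot: [1.583, 2.239, 0.636]
contact_force: [-0.4, -1.2, -0.4]
opening: 0.0854
grip_force: 0.0
```

>>> jog_arm(plan=[[0, 0, 0, 0, 0, 0, -1], [0, 0, 0, 0, 0, 0, -1], [0, 0, 0, 0, 0, 0, -1], [0, 0, 0, 0, 0, 0, -1], [0, 0, 0, 0, 0, 0, -1], [0, 0, 0, 0, 0, 0, -1], [0, 0, 0, 0, 0, 0, -1], [0, 0, 0, 0, 0, 0, -1]], grip_force=60)

```text
t: 7.5
tool_pos: [0.6127, -0.1797, 0.0651]
tool_rot: [1.582, 2.239, 0.636]
contact_force: [-3.8, -1.0, 5.0]
opening: 0.0112
grip_force: 59.4
```

The board is gripped at 11.2 mm with 59 N. I draw it out along the lean.

>>> jog_arm(plan=[[0, 0, -0.3, 0, 0, 0, -1], [0, 0, -0.9, 0, 0, 0, -1], [0, 0, -1, 0, 0, 0, -1], [0, 0, -1, 0, 0, 0, -1], [0, 0, -1, 0, 0, 0, -1], [0, 0, -1, 0, 0, 0, -1], [0, 0, -1, 0, 0, 0, -1], [0, 0, -1, 0, 0, 0, -1]])

```text
t: 8.3
tool_pos: [0.5392, -0.2034, 0.1866]
tool_rot: [1.584, 2.241, 0.636]
contact_force: [-0.3, -0.1, -1.2]
opening: 0.011
grip_force: 59.8
```

>>> jog_arm(plan=[[0, 0, 0, 0.178, 0, 0, -1], [0, 0, 0, 0.178, 0, 0, -1], [0, 0, 0, 0.178, 0, 0, -1], [0, 0, 0, 0.178, 0, 0, -1], [0, 0, -1, 0, 0, 0, -1], [0, 0, -1, 0, 0, 0, -1], [0, 0, -1, 0, 0, 0, -1], [0, 0, -1, 0, 0, 0, -1]])

```text
t: 9.1
tool_pos: [0.5397, -0.2027, 0.2666]
tool_rot: [1.813, 2.56, -0.007]
contact_force: [-0.7, -0.1, -0.9]
opening: 0.0109
grip_force: 60.0
```

Run:
```python
from h import *
o=ctrl.get_obs(); Rt=R.from_rotvec(o["tool_rot"]).as_matrix(); print(o["tool_pos"],o["opening"],o["grip_force"]);print(Rt.round(4))
c,im,D=shot("wrist","w3"); Q=(cloud(c,D)-o["tool_pos"])@Rt*1000
m=(im[...,2]>140)&(im[...,0]>235)&(im[...,0].astype(int)-im[...,2]>30); m[:,:200]=0;m[:,300:]=0; vv,uu=np.nonzero(m); print(vv.min(),vv.max(),uu.min(),uu.max())
for v in range(vv.min()-4,384,14): print(v,Q[v,245:262:8].round(1).tolist(),im[v,252])
```

```text
[ 0.53967751 -0.20274216  0.26655155] 0.010938292715128665 59.9540913105011
[[-0.3319  0.9433  0.0011]
 [ 0.9433  0.3319 -0.0061]
 [-0.0061 -0.001  -1.    ]]
95 225 237 273
91 [[75.1, -3.6, -34.6], [75.2, -0.6, -34.8], [75.1, 2.4, -34.7]] [125  95  66]
105 [[71.4, -3.3, -49.2], [71.5, -0.6, -50.6], [71.4, 2.1, -49.6]] [253 241 188]
119 [[66.6, -3.3, -49.1], [66.6, -0.6, -49.1], [66.8, 2.1, -50.6]] [252 233 169]
133 [[nan, nan, nan], [61.9, -0.6, -49.7], [62.0, 2.2, -50.4]] [171 131  92]
147 [[56.9, -3.4, -49.6], [57.0, -0.6, -50.2], [56.9, 2.2, -49.4]] [170 130  90]
161 [[51.9, -3.4, -50.0], [51.9, -0.6, -49.8], [51.9, 2.2, -49.8]] [171 130  93]
175 [[46.8, -3.5, -50.3], [46.7, -0.6, -49.9], [46.3, 2.3, -48.7]] [167 127  88]
189 [[41.7, -3.5, -50.8], [41.3, -0.6, -49.8], [41.1, 2.3, -49.3]] [169 129  88]
203 [[35.4, -3.6, -48.8], [35.9, -0.6, -50.0], [35.9, 2.3, -50.0]] [253 240 187]
217 [[30.1, -3.7, -49.8], [29.9, -0.6, -49.4], [30.4, 2.4, -50.4]] [176 133  94]
231 [[24.6, -3.7, -50.4], [24.7, -0.7, -50.6], [23.8, 2.4, -48.9]] [170 131  91]
245 [[18.3, -3.8, -50.0], [18.1, -0.7, -49.6], [17.9, 2.5, -49.3]] [172 131  91]
259 [[11.7, -3.9, -49.4], [11.8, -0.7, -49.5], [11.9, 2.5, -49.7]] [172 131  91]
273 [[4.8, -3.9, -48.7], [5.3, -0.7, -49.5], [5.4, 2.5, -49.7]] [173 133  93]
287 [[-1.0, -4.0, -50.1], [-1.5, -0.7, -49.5], [-1.8, 2.6, -49.1]] [171 131  92]
301 [[-8.2, -4.1, -49.8], [-9.3, -0.7, -48.5], [-8.3, 2.6, -49.7]] [171 132  91]
315 [[-15.6, -4.1, -49.7], [-16.3, -0.7, -48.9], [-15.6, 2.7, -49.7]] [171 131  91]
329 [[-23.4, -4.2, -49.4], [-23.2, -0.8, -49.6], [-23.9, 2.7, -48.8]] [172 131  92]
343 [[-31.8, -4.3, -48.9], [-32.5, -0.8, -48.2], [-31.9, 2.8, -48.9]] [174 132  93]
357 [[-39.9, -4.4, -49.2], [-38.3, -0.8, -50.7], [-40.3, 2.8, -48.8]] [172 133  92]
371 [[9.9, -2.5, -101.4], [9.1, -0.5, -100.7], [9.6, 1.6, -101.1]] [16 14 19]
```

The board sits straight in hand: its top is at tool z -49.7, its near end at x +75.1 (so it is centred), and y ≈ -0.6. I carry it high over to above the stand, level it and turn it to the stand's yaw.

>>> jog_arm(plan=[[0.97, 0.56, 0, 0, 0, 0, -1], [0.97, 0.56, 0, 0, 0, 0, -1], [0.97, 0.56, 0, 0, 0, 0, -1], [0.97, 0.56, 0, 0, 0, 0, -1], [0.97, 0.56, 0, 0, 0, 0, -1], [0.97, 0.56, 0, 0, 0, 0, -1], [0.97, 0.56, 0, 0, 0, 0, -1], [0.97, 0.56, 0, 0, 0, 0, -1]])

```text
t: 9.95
tool_pos: [0.5726, -0.026, 0.2642]
tool_rot: [1.814, 2.56, -0.008]
contact_force: [-0.5, -0.6, -1.4]
opening: 0.0108
grip_force: 59.9
```

>>> jog_arm(plan=[[0.97, 0.56, 0, 0, 0, 0, -1], [0.97, 0.56, 0, 0, 0, 0, -1], [0.97, 0.56, 0, 0, 0, 0, -1], [0.97, 0.56, 0, 0, 0, 0, -1], [0.97, 0.56, 0, 0, 0, 0, -1], [0.97, 0.56, 0, 0, 0, 0, -1], [0.97, 0.56, 0, 0, 0, 0, -1], [0.97, 0.56, 0, 0, 0, 0, -1]])

```text
t: 10.75
tool_pos: [0.6056, 0.1499, 0.263]
tool_rot: [1.813, 2.56, -0.008]
contact_force: [-0.4, 0.8, -0.6]
opening: 0.011
grip_force: 59.9
```

>>> jog_arm(plan=[[0.97, 0.56, 0, 0, 0, 0, -1], [0.97, 0.56, 0, 0, 0, 0, -1], [0, 0, 0, 0, 0.008, 0.087, -1], [0, 0, 0, 0, 0, 0, -1], [0, 0, 0, 0, 0, 0, -1]])

```text
t: 11.25
tool_pos: [0.614, 0.1928, 0.2631]
tool_rot: [1.901, 2.501, -0.002]
contact_force: [0.0, 0.5, -1.1]
opening: 0.0107
grip_force: 59.9
```

Run:
```python
from h import *
o=ctrl.get_obs(); Rt=R.from_rotvec(o["tool_rot"]).as_matrix(); print(o["tool_pos"],o["opening"],o["grip_force"],o["q"].round(2));print(Rt.round(4))
c,im,D=shot("wrist","w4")
```

```text
[0.61399707 0.19283641 0.26306829] 0.010719888114846332 59.89026725292206 [ 0.19  0.07  1.5  -0.    1.57 -0.08]
[[-2.675e-01  9.635e-01 -7.000e-04]
 [ 9.635e-01  2.675e-01 -1.400e-03]
 [-1.200e-03 -1.100e-03 -1.000e+00]]
```

View pics/w4.png

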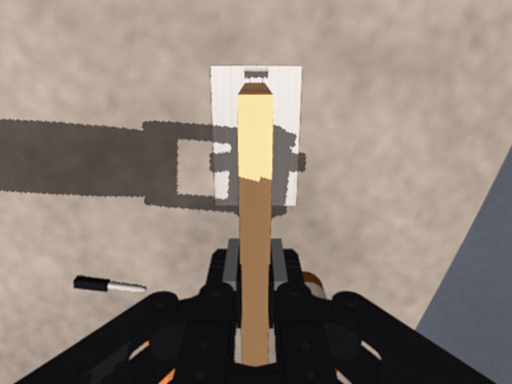

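The wrist view shows the stand plate under the board: its corners are at (210,66) and (302,66), its sides run down to (216,206)/(297,206), and an end stop is at (256,72). The board's top edge covers the middle, and the pin is at (75–145, 277–290).

Run:
```python
from h import *
c,im,D=load("w4"); V=im.max(-1).astype(float); S=np.ptp(im.astype(int),axis=-1); o=ctrl.get_obs(); Rt=R.from_rotvec(o["tool_rot"]).as_matrix(); tp=o["tool_pos"]
g=cv2.GaussianBlur(im.astype(np.float32).mean(-1),(3,3),0)
def ed(v,a,b,sgn):
    d=sgn*np.diff(g[v,a:b]); k=d.argmax(); w=d[k-1:k+2].clip(0); return a+k+.5+(w@[-1,0,1])/w.sum()
def edv(u,a,b):
    d=np.diff(g[a:b,u]); k=d.argmax(); w=d[k-1:k+2].clip(0); return a+k+.5+(w@[-1,0,1])/w.sum()
rows=list(range(72,116,3))
L=plane(c,[(ed(v,202,222,1),v) for v in rows],.008); Rr=plane(c,[(ed(v,290,310,-1),v) for v in rows],.008)
cols=[u for u in range(216,298,4)]; T=plane(c,[(u,edv(u,58,74)) for u in cols],.008)
l,r,t=[((x-tp)@Rt*1000)[:,:2] for x in (L,Rr,T)]
pl=np.polyfit(l[:,0],l[:,1],1);pr=np.polyfit(r[:,0],r[:,1],1);pt=np.polyfit(t[:,1],t[:,0],1)
print("left y=",pl,"right",pr,"far x=",pt, "width",np.median(r[:,1])-np.median(l[:,1]))
print(l[:3],r[:3],t[::6])
s=(pl[0]+pr[0])/2; yc=lambda x:(np.polyval(pl,x)+np.polyval(pr,x))/2
xc=np.polyval(pt,0)-90; print("stand centre in tool",xc,yc(xc),"slope deg",np.degrees(s),-np.degrees(pt[0]))
w=tp+Rt@np.array([xc,yc(xc),0])/1000; print("world",w)
# pin
m=np.uint8(V<60); m[:,150:]=0;m[:265]=0;m[300:]=0; n,lab,st,_=cv2.connectedComponentsWithStats(m); k=1+np.argmax(st[1:,4]); p=plane(c,np.argwhere(lab==k)[:,::-1],.010); print("handle",cv2.minAreaRect(np.float32(p[:,:2]*1000)))
m=np.uint8(V>165); m[:,160:]=0;m[:,:100]=0;m[:278]=0;m[296:]=0; n,lab,st,_=cv2.connectedComponentsWithStats(m); k=1+np.argmax(st[1:,4]); p=plane(c,np.argwhere(lab==k)[:,::-1],.010); print("shank",st[k],cv2.minAreaRect(np.float32(p[:,:2]*1000)))
```

```text
left y= [ 4.46546584e-03 -5.29260575e+01] right [2.19939492e-03 5.49448751e+01] far x= [-8.07935723e-04  8.79119188e+01] width 107.847015481084
[[ 80.55478379 -52.5130932 ]
 [ 77.11257995 -52.279549  ]
 [ 73.65917649 -52.75510347]] [[80.59438166 55.30502333]
 [77.15113567 54.89721898]
 [73.69615016 55.01609905]] [[ 87.93982174 -45.72153935]
 [ 87.91113168 -17.32486825]
 [ 88.04941319  11.03189711]
 [ 87.81625996  39.41405442]]
stand centre in tool -2.08808123429165 1.002450382132615 slope deg 0.19093419627031044 0.046291307063027816
world [0.61561963 0.19091812 0.26335025]
handle ((436.5375061035156, -80.93355560302734), (54.5118293762207, 21.7385311126709), 8.685506820678711)
shank [108 278  52  18 703] ((499.7439880371094, -68.4590072631836), (79.88666534423828, 30.345108032226562), 16.638851165771484)
```

>>> jog_arm(plan=[[-0.04, 0.08, 0.5, 0, 0, 0, -1], [0, 0, 1, 0, 0, 0, -1], [0, 0, 1, 0, 0, 0, -1], [0, 0, 1, 0, 0, 0, -1], [0, 0, 1, 0, 0, 0, -1], [0, 0, 1, 0, 0, 0, -1], [0, 0, 1, 0, 0, 0, -1], [0, 0, 0.4, 0, 0, 0, -1]])

```text
t: 12.1
tool_pos: [0.6144, 0.1918, 0.1224]
tool_rot: [-1.902, -2.498, 0.007]
contact_force: [-0.9, -0.5, -2.0]
opening: 0.0104
grip_force: 60.0
```

Run:
```python
from h import *
o=ctrl.get_obs(); Rt=R.from_rotvec(o["tool_rot"]).as_matrix(); print(o["tool_pos"],o["opening"],o["contact_force"])
c,im,D=shot("wrist","w5"); Q=(cloud(c,D)-o["tool_pos"])@Rt*1000
cv2.imwrite("pics/w5c.png",cv2.resize(im[0:200,130:380,::-1],(750,600),interpolation=cv2.INTER_CUBIC))
for v in range(20,100,6): print(v,Q[v,254].round(1),im[v,254])
```

```text
[0.61439388 0.19176903 0.12242018] 0.010380049632777123 [-0.88928336 -0.47057099 -2.02372607]
20 [120.1  -0.3 120.4] [179 165 151]
26 [116.   -0.4 123. ] [179 162 150]
32 [111.6  -0.4 122.8] [180 165 152]
38 [107.   -0.4 121.8] [186 168 155]
44 [102.5  -0.4 121.4] [187 172 157]
50 [ 98.   -0.4 122.2] [189 174 160]
56 [ 93.5  -0.4 123. ] [186 172 157]
62 [ 88.6  -0.4 114.2] [204 195 190]
68 [84.  -0.3 82.3] [217 206 200]
74 [79.9 -0.3 87.7] [112 106 103]
80 [ 75.   -0.4 114.5] [214 204 199]
86 [75.4 -0.2  0.9] [125  94  64]
92 [ 75.1  -0.1 -39.3] [116  86  60]
98 [ 73.8  -0.1 -50.6] [248 230 170]
```

View pics/w5c.png

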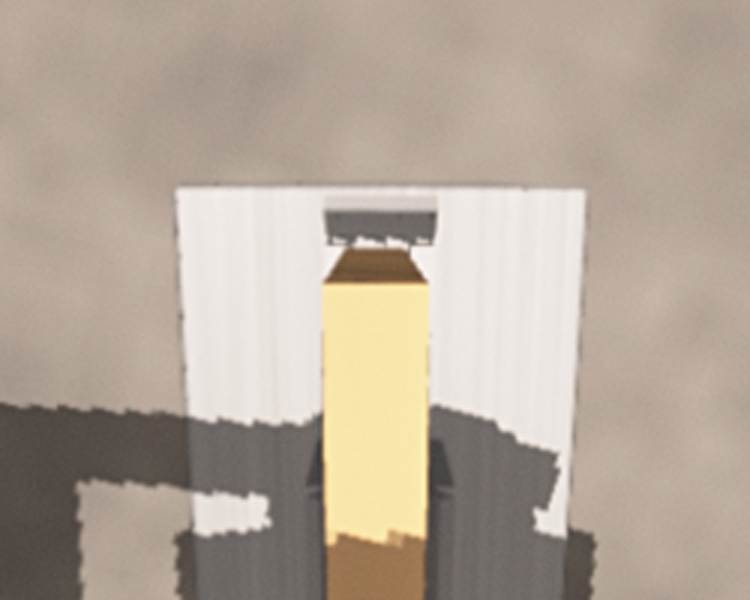

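The view shows the end stop at crop (325–437, 197–243), and the plate from 178 to 585 with its far edge at row 188. The board's end face is centred just in front of the stop. I measure the stop's inner face and centre-line numerically.

Run:
```python
from h import *
c,im,D=load("w5"); o=ctrl.get_obs(); Rt=R.from_rotvec(o["tool_rot"]).as_matrix(); tp=o["tool_pos"]; Q=(cloud(c,D)-tp)@Rt*1000
g=cv2.GaussianBlur(im.astype(np.float32).mean(-1),(3,3),0)
for v in range(60,95): 
    q=Q[v,244:270]; print(v,im[v,246:268].mean(0).astype(int),np.nanmedian(q,0).round(1))
def T(u,v,z): 
    return ((plane(c,[(u,v)],tp[2]-z/1000)-tp)@Rt*1000)[0].round(2)
for v in (66,68,73,76): 
    d=np.diff(g[v]); a=225+abs(d[225:250]).argmax(); b=265+abs(d[265:290]).argmax(); print(v,a+.5,b+.5,T(a+.5,v,82),T(b+.5,v,82))
for v in (75,85,95,105,115):
    d=np.diff(g[v]); a=180+d[180:200].argmax(); b=315+(-d[315:335]).argmax(); print("plate",v,a+.5,b+.5,T(a+.5,v,114.4),T(b+.5,v,114.4))
for v in (100,115,130):
    d=np.diff(im[v,:,2].astype(float)); a=230+abs(d[230:245]).argmax(); b=265+abs(d[265:280]).argmax(); print("board top",v,a+.5,b+.5,T(a+.5,v,-49.7),T(b+.5,v,-49.7))
```

```text
60 [175 161 148] [ 90.3   1.8 121.8]
61 [173 161 152] [ 89.5   1.8 121.9]
62 [203 193 187] [ 88.6   1.8 114.1]
63 [230 221 215] [ 87.8   1.8 114.5]
64 [232 226 220] [ 87.1   1.8 113.7]
65 [223 213 207] [85.9  1.6 83.4]
66 [215 205 199] [85.3  1.6 82.8]
67 [216 206 200] [84.6  1.6 82.4]
68 [215 205 199] [83.9  1.6 81.7]
69 [198 188 182] [83.2  1.6 81.5]
70 [154 145 140] [82.6  1.6 82.6]
71 [116 109 106] [81.9  1.6 83.7]
72 [109 103 100] [81.2  1.6 84.7]
73 [111 104 101] [80.5  1.6 86. ]
74 [111 105 102] [79.8  1.7 87.3]
75 [112 105 102] [79.1  1.3 88.4]
76 [113 107 104] [78.4  1.7 89.8]
77 [111 106 103] [77.7  1.7 90.6]
78 [112 106 103] [ 76.4   2.2 113.7]
79 [139 131 128] [ 75.7   1.8 113.9]
80 [184 176 171] [ 74.9   1.8 114.2]
81 [213 204 198] [ 74.1   1.8 113.7]
82 [197 182 170] [75.7  1.4 45.2]
83 [146 124 104] [75.6  1.3 31.6]
84 [127  99  72] [75.5  1.2 19.6]
85 [129  99  72] [75.4  1.2  9.7]
86 [129  99  71] [75.3  1.1  0.5]
87 [124  94  65] [75.3  1.1 -8.1]
88 [118  88  61] [ 75.2   1.  -15.6]
89 [115  87  60] [ 75.1   1.  -22.4]
90 [108  81  55] [ 75.1   1.  -28.7]
91 [109  8
[... 222 characters left out ...]
.67  82.  ] [83.92 14.89 81.86]
73 237.5 275.5 [ 80.56 -11.72  82.  ] [80.56 14.94 81.86]
76 238.5 274.5 [ 78.53 -11.04  82.  ] [78.52 14.27 81.86]
plate 75 189.5 324.5 [ 78.96 -51.56 114.61] [ 78.96  55.92 114.05]
plate 85 189.5 323.5 [ 71.22 -51.99 114.62] [ 71.22  55.56 114.06]
plate 95 189.5 322.5 [ 63.36 -52.43 114.63] [ 63.37  55.21 114.06]
plate 105 190.5 322.5 [ 55.38 -52.06 114.63] [ 55.4   55.67 114.07]
plate 115 191.5 321.5 [ 47.26 -51.69 114.63] [ 47.3   55.33 114.08]
board top 100 236.5 272.5 [ 72.98  -5.92 -49.73] [ 72.98   6.23 -49.79]
board top 115 236.5 272.5 [ 67.95  -6.   -49.72] [ 67.96   6.31 -49.79]
board top 130 236.5 272.5 [ 62.8   -6.08 -49.72] [ 62.8    6.39 -49.78]
```

The board needs about +1.2 mm in tool y and -0.5 mm in x. I lower it most of the way and watch the force.

>>> jog_arm(plan=[[-0.025, 0.06, 0, 0, 0, 0, -1], [0, 0, 0.5, 0, 0, 0, -1], [0, 0, 0.5, 0, 0, 0, -1], [0, 0, 0.5, 0, 0, 0, -1], [0, 0, 0.5, 0, 0, 0, -1], [0, 0, 0.5, 0, 0, 0, -1], [0, 0, 0.4, 0, 0, 0, -1], [0, 0, 0, 0, 0, 0, -1]])

```text
t: 12.95
tool_pos: [0.6167, 0.1922, 0.0658]
tool_rot: [-1.902, -2.5, 0.003]
contact_force: [-0.7, -0.0, -2.4]
opening: 0.0105
grip_force: 60.3
```

>>> jog_arm(plan=[[0, 0, 0.2, 0, 0, 0, -1], [0, 0, 0.2, 0, 0, 0, -1], [0, 0, 0.1, 0, 0, 0, -1], [0, 0, 0, 0, 0, 0, -1]])

```text
t: 13.35
tool_pos: [0.6168, 0.1921, 0.0577]
tool_rot: [-1.902, -2.5, 0.003]
contact_force: [-4.5, -0.9, -0.2]
opening: 0.0107
grip_force: 60.7
```

>>> jog_arm(plan=[[0, 0, 0.05, 0, 0, 0, -1], [0, 0, 0.05, 0, 0, 0, -1], [0, 0, 0, 0, 0, 0, -1]])

```text
t: 13.65
tool_pos: [0.6168, 0.1921, 0.0562]
tool_rot: [-1.902, -2.5, 0.004]
contact_force: [-5.8, -1.8, 1.7]
opening: 0.0107
grip_force: 61.0
```

>>> jog_arm(plan=[[0, -0.04, 0, 0, 0, 0, -1], [0, 0, 0.05, 0, 0, 0, -1], [0, 0, 0.05, 0, 0, 0, -1], [0, 0, 0, 0, 0, 0, -1]])

```text
t: 14.05
tool_pos: [0.6168, 0.1922, 0.0542]
tool_rot: [1.902, 2.499, -0.001]
contact_force: [-4.1, -1.6, 1.7]
opening: 0.0104
grip_force: 61.1
```

>>> jog_arm(plan=[[0, 0, 0.05, 0, 0, 0, -1], [0, 0, 0, 0, 0, 0, -1]])

```text
t: 14.25
tool_pos: [0.6168, 0.1922, 0.054]
tool_rot: [1.902, 2.5, -0.001]
contact_force: [-7.4, -1.5, 5.4]
opening: 0.0111
grip_force: 61.4
```

The board bears on the plate (z force 5 N, height as expected). I relieve the side load, release and retreat.

>>> jog_arm(plan=[[0, -0.05, 0, 0, 0, 0, -1], [0, 0, 0, 0, 0, 0, -1], [0, 0, 0, 0, 0, 0, -0.6], [0, 0, 0, 0, 0, 0, -0.6], [0, 0, 0, 0, 0, 0, 0], [0, 0, 0, 0, 0, 0, 0], [0, 0, 0, 0, 0, 0, 0.5], [0, 0, 0, 0, 0, 0, 0.5]])

```text
t: 15.05
tool_pos: [0.6159, 0.1918, 0.053]
tool_rot: [1.902, 2.499, -0.001]
contact_force: [0.0, 0.3, -0.6]
opening: 0.0641
grip_force: 0.0
```

>>> jog_arm(plan=[[0, 0, 0, 0, 0, 0, 0.5], [0, 0, -0.5, 0, 0, 0, 0.5], [0, 0, -1, 0, 0, 0, 0.5], [0, 0, -1, 0, 0, 0, 0.5], [0, 0, -1, 0, 0, 0, 0.5], [0, 0, -1, 0, 0, 0, 0.5], [0, 0, -1, 0, 0, 0, 0.5], [0, 0, 0, 0, 0, 0, 0.5]])

```text
t: 15.85
tool_pos: [0.6182, 0.1925, 0.168]
tool_rot: [1.899, 2.495, 0.008]
contact_force: [0.6, -0.0, 0.5]
opening: 0.0638
grip_force: 0.0
```

Run:
```python
from h import *
o=ctrl.get_obs(); Rt=R.from_rotvec(o["tool_rot"]).as_matrix(); tp=o["tool_pos"]; print(tp,o["opening"],o["contact_force"])
c,im,D=shot("wrist","w6"); P=cloud(c,D); Q=(P-tp)@Rt*1000
m=(abs(P[...,2]-.103)<.006)&(abs(Q[...,1])<15)&(im.max(-1)>90); v,u=np.nonzero(m); print(m.sum(),np.median(P[m],0),Q[m].min(0),Q[m].max(0))
c2,i2,D2=shot("scene","s6"); a=cv2.resize(i2[205:305,225:345,::-1],(460,384),interpolation=cv2.INTER_CUBIC)
cv2.imwrite("pics/v6.png",np.hstack([a,im[:,90:430,::-1]]))
```

```text
[0.61816937 0.19245651 0.16801265] 0.06378447017042554 [ 0.63621888 -0.01205344  0.49232496]
3362 [0.61341509 0.20344446 0.1031633 ] [-74.93268397  -8.82394028  62.44452618] [75.74504688  3.99944535 70.98919614]
```

View pics/v6.png

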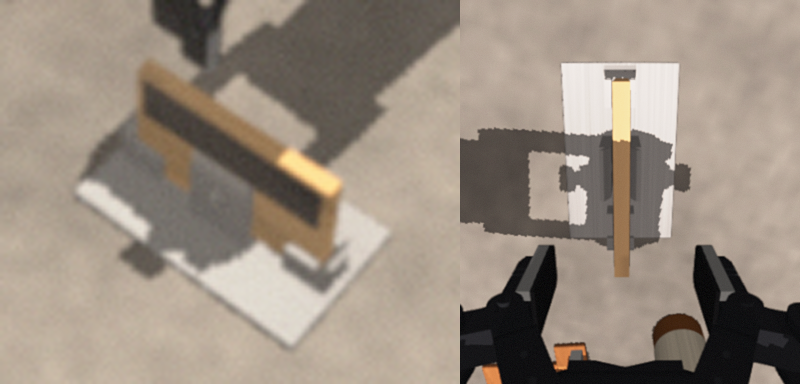

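The board stands upright in the slot: its top is 103.2 mm high as it should be, and it is centred between the stops. The wrist half shows its edge at (620, 80–275). Now I go to the pin and turn so the camera sits on the handle side.

>>> jog_arm(plan=[[-0.83, -0.98, 0, 0, 0, 0, 0], [-0.83, -0.98, 0, 0, 0, 0, 0], [-0.83, -0.98, 0, 0, 0, 0, 0], [-0.83, -0.98, 0, 0, 0, 0, 0], [-0.83, -0.98, 0, 0, 0, 0, 0], [-0.83, -0.98, 0, 0, 0, 0, 0], [-0.83, -0.98, 0, 0, 0, 0, 0], [-0.83, -0.98, 0, 0, 0, 0, 0]])

```text
t: 16.75
tool_pos: [0.4983, 0.0215, 0.1612]
tool_rot: [-1.902, -2.499, 0.003]
contact_force: [0.4, -0.8, 0.3]
opening: 0.0425
grip_force: 0.0
```

>>> jog_arm(plan=[[-0.83, -0.98, 0, 0, 0, 0, 0], [-0.83, -0.98, 0, 0, 0, 0, 0], [-0.83, -0.98, 0, 0, 0, 0, 0], [-0.83, -0.98, 0, 0, 0, 0, 0], [-0.83, -0.98, 0, 0, 0, 0, 0], [0, 0, 0, 0, 0, -0.168, 0], [0, 0, 0, 0, 0, -0.168, 0], [0, 0, 0, 0, 0, -0.168, 0]])

```text
t: 17.55
tool_pos: [0.4266, -0.0838, 0.1614]
tool_rot: [-1.366, -2.827, 0.001]
contact_force: [-0.3, 0.1, 0.3]
opening: 0.0427
grip_force: 0.0
```

>>> jog_arm(plan=[[0, 0, 0, 0, 0, -0.168, 0], [0, 0, 0, 0, 0, -0.168, 0], [0, 0, 0, 0, 0, -0.168, 0], [0, 0, 0, 0, 0, -0.168, 0], [0, 0, 0, 0, 0, -0.168, 0], [0, 0, 0, 0, 0, -0.168, 0], [0, 0, 0, 0, 0, -0.168, 0], [0, 0, 0, 0, 0, -0.168, 0]])

```text
t: 18.35
tool_pos: [0.4267, -0.0836, 0.1614]
tool_rot: [0.244, -3.13, -0.0]
contact_force: [-0.3, -0.4, -0.3]
opening: 0.0428
grip_force: 0.0
```

```bash
cat > pin.py <<'E'
from h import *
import sys
def pin(tag,z=.012,box=None):
    c,im,D=load(tag); V=im.max(-1); m=np.uint8(V<75)
    P=cloud(c,D); m[(P[...,2]>.025)|~np.isfinite(P[...,2])]=0
    n,l,s,_=cv2.connectedComponentsWithStats(m)
    for k in np.argsort(-s[1:,4])[:3]+1:
        q=plane(c,np.argwhere(l==k)[:,::-1],z); print(s[k],np.array(cv2.minAreaRect(np.float32(q[:,:2]*1000))[0]).round(1),cv2.minAreaRect(np.float32(q[:,:2]*1000))[1:],"depth z",np.nanmedian(P[l==k],0).round(4))
    return P
E
python3 - <<'E'
from pin import *
o=ctrl.get_obs(); Rt=R.from_rotvec(o["tool_rot"]).as_matrix(); tp=o["tool_pos"]; print(tp,o["opening"],o["q"].round(2)); print(Rt.round(4))
shot("wrist","w7"); pin("w7")
E
```

```text
[ 0.4267073  -0.08357158  0.16139053] 0.04278524220933681 [-0.36 -0.4   2.09 -0.    1.46 -2.09]
[[-9.879e-01 -1.552e-01 -2.200e-03]
 [-1.552e-01  9.879e-01 -0.000e+00]
 [ 2.200e-03  3.000e-04 -1.000e+00]]
[248 144  16  53 777] [435.8 -82.8] ((52.6728401184082, 14.72377872467041), 8.542052268981934) depth z [ 0.4342 -0.083   0.0151]
[497 327   9   9  36] [591.7 248.8] ((19.839548110961914, 5.0162034034729), 48.718135833740234) depth z [0.5877 0.2428 0.0178]
[448 331  10   9  14] [604.3 186.6] ((19.722728729248047, 1.7285398244857788), 54.299034118652344) depth z [0.6001 0.1822 0.0156]
```

View pics/w7.png

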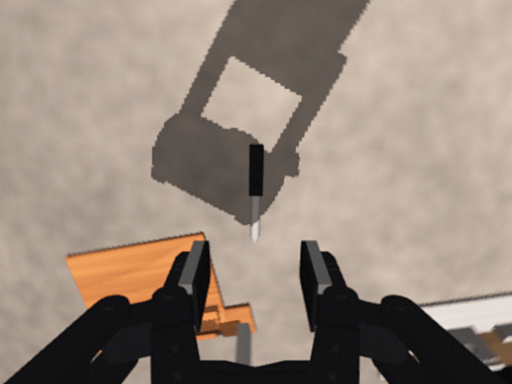

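The pin's handle is at (257,170), with the shank pointing down-image to (256,240). Its centre is (0.4355,-0.0828) at yaw 8.55°, which agrees with the other views. I descend onto the handle, 6 mm behind its centre.

>>> jog_arm(plan=[[-0.12, -0.03, 0.5, 0, 0, 0.008, 0], [0, 0, 1, 0, 0, 0, 0], [0, 0, 1, 0, 0, 0, 0], [0, 0, 1, 0, 0, 0, 0], [0, 0, 1, 0, 0, 0, 0], [0, 0, 1, 0, 0, 0, 0], [0, 0, 1, 0, 0, 0, 0], [0, 0, 1, 0, 0, 0, 0]])

```text
t: 19.2
tool_pos: [0.4292, -0.0839, 0.0109]
tool_rot: [0.221, -3.133, 0.001]
contact_force: [0.0, 0.1, -1.0]
opening: 0.0425
grip_force: 0.0
```

>>> jog_arm(plan=[[0, 0, 0.6, 0, 0, 0, 0], [0, 0, 0.4, 0, 0, 0, 0], [0, 0, 0.3, 0, 0, 0, 0], [0, 0, 0.2, 0, 0, 0, 0], [0, 0, 0, 0, 0, 0, 0]])

```text
t: 19.7
tool_pos: [0.4303, -0.0844, -0.0168]
tool_rot: [-0.226, 3.133, -0.002]
contact_force: [0.1, -0.1, -0.2]
opening: 0.0425
grip_force: 0.0
```

>>> jog_arm(plan=[[0, 0, 0.15, 0, 0, 0, 0], [0, 0, 0, 0, 0, 0, -0.4], [0, 0, 0, 0, 0, 0, -0.4], [0, 0, 0, 0, 0, 0, -0.4], [0, 0, 0, 0, 0, 0, -1], [0, 0, 0, 0, 0, 0, -1], [0, 0, 0, 0, 0, 0, -1], [0, 0, 0, 0, 0, 0, -1]], grip_force=80)

```text
t: 20.5
tool_pos: [0.4305, -0.0845, -0.0194]
tool_rot: [-0.226, 3.133, -0.002]
contact_force: [-1.7, -0.7, 3.2]
opening: 0.0115
grip_force: 81.1
```

The handle is gripped with 81 N. I lift it and measure how it sits in hand, and refine the stand pose from the seated board.

>>> jog_arm(plan=[[0, 0, -0.4, 0, 0, 0, -1], [0, 0, -0.6, 0, 0, 0, -1], [0, 0, -1, 0, 0, 0, -1], [0, 0, -1, 0, 0, 0, -1], [0, 0, -1, 0, 0, 0, -1], [0, 0, -1, 0, 0, 0, -1], [0, 0, 0, 0, 0, 0, -1]])

```text
t: 21.2
tool_pos: [0.4328, -0.0851, 0.0842]
tool_rot: [-0.226, 3.126, -0.007]
contact_force: [0.7, 0.8, 0.0]
opening: 0.0115
grip_force: 80.6
```

```bash
cat > inhand.py <<'E'
from h import *
def inhand(tag):
    o=ctrl.get_obs(); Rt=R.from_rotvec(o["tool_rot"]).as_matrix(); tp=o["tool_pos"]; print("tcp",tp.round(4),"open",o["opening"],"F",o["contact_force"].round(1),"z",Rt[:,2].round(4),"yaw",np.degrees(np.arctan2(-Rt[1,0],-Rt[0,0])))
    c,im,D=shot("wrist",tag); Q=(cloud(c,D)-tp)@Rt*1000
    m=(abs(Q[...,1])<12)&(Q[...,0]>-90)&(Q[...,0]<40)&(Q[...,2]>-42)&(Q[...,2]<0)
    for a in range(-90,30,6):
        k=m&(Q[...,0]>=a)&(Q[...,0]<a+6)
        if k.sum()>5: q=Q[k]; print(a+3,k.sum(),"ymid",np.percentile(q[:,1],[3,50,97]).round(1),"ztop",np.percentile(q[:,2],[3,50,97]).round(1))
    return c,im,Q
E
python3 - <<'E'
from inhand import *
inhand("w8")
c,im,D=load("w6"); P=cloud(c,D)
m=(abs(P[...,2]-.103)<.005)&(im.max(-1)>90)&(abs(P[...,0]-.6158)<.06)&(abs(P[...,1]-.192)<.1)
p=P[m]; r=cv2.minAreaRect(np.float32(p[:,:2]*1000)); print("board",r,p.mean(0)); (vx,vy,x0,y0)=cv2.fitLine(np.float32(p[:,:2]*1000),cv2.DIST_L2,0,.01,.01).ravel(); print(np.degrees(np.arctan2(vy,vx)),x0,y0)
E
```

```text
tcp [ 0.4328 -0.0851  0.0842] open 0.011472806863220246 F [0.7 0.8 0. ] z [ 0.0078 -0.0037 -1.    ] yaw 8.261537447649474
-69 15 ymid [-6.3  0.3  3.6] ztop [-28.3 -25.2 -24.2]
-63 146 ymid [-6.2 -1.3  3.5] ztop [-30.3 -29.  -25.4]
-57 152 ymid [-6.2 -1.3  3.5] ztop [-30.5 -29.2 -26.1]
-51 162 ymid [-6.1 -1.3  3.4] ztop [-30.8 -29.5 -26.1]
-45 159 ymid [-6.  -1.3  3.3] ztop [-30.9 -29.9 -26.6]
-39 175 ymid [-5.9 -1.3  3.3] ztop [-31.4 -30.2 -27.2]
-33 106 ymid [-6.7 -1.3  4.4] ztop [-33.5 -31.3 -29.1]
-27 266 ymid [-8.1 -1.8  4.5] ztop [-34.3 -33.5 -32.4]
-21 259 ymid [-7.5 -1.4  4.4] ztop [-34.7 -33.7 -32.8]
-15 269 ymid [-7.4 -1.8  4.2] ztop [-35.  -34.  -33.1]
-9 273 ymid [-7.3 -1.8  4.1] ztop [-35.4 -34.4 -33.4]
-3 286 ymid [-7.2 -1.8  4.1] ztop [-35.4 -34.6 -33.7]
3 304 ymid [-7.2 -1.4  4. ] ztop [-36.6 -34.8 -33.8]
9 727 ymid [-11.5  -0.   10.6] ztop [-41.5 -35.3 -28.3]
15 393 ymid [-8.2 -1.8  5.1] ztop [-36.4 -35.3 -34.1]
21 462 ymid [-8.1 -1.4  4.8] ztop [-36.1 -30.4 -23.4]
board ((616.3871459960938, 192.26901245117188), (12.623172760009766, 150.67811584472656), 15.566665649414062) [0.61431989 0.19954204 0.10316678]
-74.59079 614.3199 199.54204
```

View pics/w8.png

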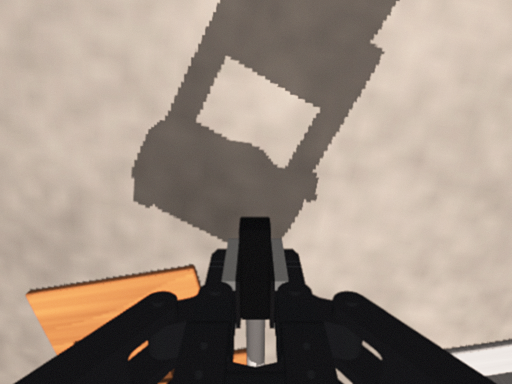

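The pin is held straight: y ≈ -1.4, shoulder at tool x ≈ -31, axis at tool z ≈ -26, tip drooping about 2.5°. The image shows the black handle at (256, 218–320) and the shank at (256,345). The board/stand centre is (0.616,0.192) at yaw 15.5°. I turn to the stand's yaw and go to a side view of the lug hole.

>>> jog_arm(plan=[[0, 0, 0, 0, 0, -0.162, -1], [-0.9, 0.55, 0, 0, 0, 0, -1], [-0.9, 0.55, 0, 0, 0, 0, -1], [-0.9, 0.55, 0, 0, 0, 0, -1], [-0.9, 0.55, 0, 0, 0, 0, -1], [-0.9, 0.55, 0, 0, 0, 0, -1], [-0.9, 0.55, 0, 0, 0, 0, -1], [-0.9, 0.55, 0, 0, 0, 0, -1]])

```text
t: 22.05
tool_pos: [0.5304, 0.0245, 0.0784]
tool_rot: [0.425, -3.111, 0.001]
contact_force: [-0.2, -0.1, 0.1]
opening: 0.012
grip_force: 80.5
```

>>> jog_arm(plan=[[0, 0, 0, 0, 0, 0, -1], [0, 0, 0, 0, 0, 0, -1]])

```text
t: 22.25
tool_pos: [0.5299, 0.0238, 0.0788]
tool_rot: [0.426, -3.11, 0.001]
contact_force: [-0.9, -0.5, -1.1]
opening: 0.0111
grip_force: 80.5
```

Run:
```python
from inhand import *
c,im,Q=inhand("w9"); P=cloud(c,load("w9")[2])
t=P[20:200,40:200:4].reshape(-1,3); t=t[abs(t[:,2])<.01]; A=np.c_[t[:,:2],np.ones(len(t))]; print("table fit",np.linalg.lstsq(A,t[:,2],rcond=None)[0])
k=im[200:384,300:512,::-1]; cv2.imwrite("pics/w9c.png",cv2.resize(k,(690,600),interpolation=cv2.INTER_CUBIC))
```

```text
tcp [0.5299 0.0238 0.0788] open 0.011082537670754787 F [-0.9 -0.5 -1.1] z [-0.0021 -0.0012 -1.    ] yaw 15.591342319272846
-69 18 ymid [-6.4 -3.5  3.6] ztop [-28.9 -26.3 -24.3]
-63 138 ymid [-6.3 -1.4  3.5] ztop [-30.4 -28.8 -25.1]
-57 155 ymid [-6.2 -1.4  3.5] ztop [-30.7 -29.3 -25.7]
-51 161 ymid [-6.1 -1.4  3.4] ztop [-30.9 -29.4 -26.2]
-45 157 ymid [-6.  -1.4  3.3] ztop [-31.1 -29.8 -26.9]
-39 174 ymid [-6.  -1.4  3.2] ztop [-31.6 -30.3 -27.4]
-33 98 ymid [-6.3 -1.4  2.7] ztop [-33.4 -31.  -29.2]
-27 272 ymid [-8.  -1.6  4.9] ztop [-34.3 -33.4 -32.5]
-21 262 ymid [-7.6 -1.4  4.4] ztop [-34.7 -33.7 -32.7]
-15 257 ymid [-7.4 -1.8  4.2] ztop [-35.  -34.  -33.1]
-9 279 ymid [-7.3 -1.4  4.1] ztop [-35.3 -34.4 -33.3]
-3 280 ymid [-7.1 -1.8  4.1] ztop [-35.6 -34.5 -33.5]
3 313 ymid [-7.3 -1.8  4. ] ztop [-41.7 -34.9 -33.7]
9 715 ymid [-11.5  -0.1  10.5] ztop [-41.3 -35.3 -28.5]
15 393 ymid [-8.  -1.4  4.8] ztop [-36.4 -35.3 -34.3]
21 478 ymid [-8.2 -1.8  4.7] ztop [-35.8 -30.4 -23.3]
table fit [ 0.02460901 -0.02509685 -0.01355195]
```

View pics/w9c.png

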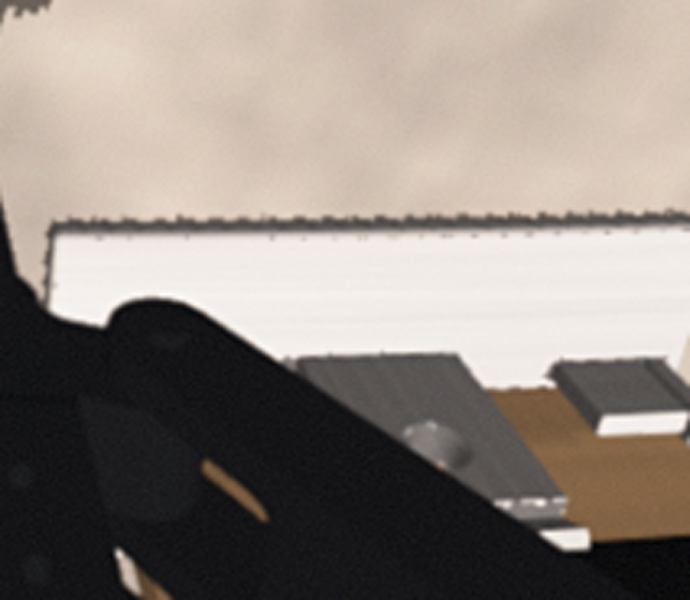

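The crop shows the lug's outer face with its hole at crop (437,445), original pixel (434.3,336.5). The lug's base corners are at crop (297,360) and (460,355). I cast rays onto the lug's face plane to get the hole's lateral position.

Run:
```python
from inhand import *
c,im,D=load("w9"); P=cloud(c,D); o=ctrl.get_obs(); Rt=R.from_rotvec(o["tool_rot"]).as_matrix(); tp=o["tool_pos"]
th=np.radians(15.55); X=np.array([np.cos(th),np.sin(th),0]); Y=np.array([-np.sin(th),np.cos(th),0]); C=np.array([.616,.192,0])
f=lambda p:np.array([(p-C)@X,(p-C)@Y,p[2]])*1000
for n,(a,b) in dict(hole=(437,445),baseR=(460,354),baseL=(297,359),topR=(565,497)).items():
    u,v=300+(a+.5)*212/690-.5,200+(b+.5)*184/600-.5
    s,d=rays(c,[(u,v)]); d=d[0]; p=s+d*((-.0175-(s-C)@X)/(d@X)); print(n,(u,v),f(p).round(1),"depth",f(P[int(round(v)),int(round(u))]).round(1), "z8 plane",f(plane(c,[(u,v)],.008)[0]).round(1))
for u,v in [(400,312),(420,315),(430,320),(445,330),(460,345)]: print("face",f(P[v,u]).round(1))
ym=-1.4/1000; print("tcp in stand",f(tp),"pin axis",f(tp+Rt@np.array([-.035,ym,-.0258])), "handle dir",)
```

```text
hole (433.9202898550725, 336.12) [-17.5   0.   41.2] depth [-12.    4.1  35.3] z8 plane [14.1 22.8  8. ]
baseR (440.9869565217391, 308.21333333333337) [-17.5  22.6   8.4] depth [-16.7  23.4   7.2] z8 plane [-17.2  22.9   8. ]
baseL (390.90579710144925, 309.74666666666667) [-17.5 -22.6   8.7] depth [-17.5 -22.7   9.1] z8 plane [-16.9 -22.3   8. ]
topR (473.2478260869565, 352.06666666666666) [-17.5  22.   59. ] depth [-17.8  21.7  59.2] z8 plane [35.8 66.5  8. ]
face [-18.9 -16.7  13.6]
face [-17.2   0.1  15.9]
face [-17.7   5.5  23.1]
face [-19.   11.2  36.6]
face [-17.6  15.7  51.6]
tcp in stand [-128.24172832 -139.25370623   78.96865019] pin axis [ -93.18926455 -140.63633659  104.69826574] handle dir
```

The hole ray gives (-17.5, 0.0, 41.2) in the stand frame and the lug corners come out at ±22.6, so the stand pose is confirmed. I move the pin in line with the holes, level it and lower it.

>>> jog_arm(plan=[[0, 0.88, 0, 0, 0, 0, -1], [0, 0.88, 0, 0, 0, 0, -1], [0, 0.88, 0, 0, 0, 0, -1], [0, 0.88, 0, 0, 0, 0, -1], [0, 0.88, 0, 0, 0, 0, -1], [0, 0.88, 0, 0, 0, 0, -1], [0, 0.88, 0, 0, 0, 0, -1], [0, 0.88, 0, 0, 0, 0, -1]])

```text
t: 23.1
tool_pos: [0.4923, 0.159, 0.0795]
tool_rot: [0.423, -3.113, 0.002]
contact_force: [0.0, -0.4, -0.7]
opening: 0.0113
grip_force: 80.6
```

>>> jog_arm(plan=[[0, 0, 0, 0, -0.06, 0, -1], [0, 0, 0.6, 0, 0, 0, -1], [0, 0, 0.8, 0, 0, 0, -1], [0, 0, 0.8, 0, 0, 0, -1], [0, 0, 0.6, 0, 0, 0, -1], [0, 0, 0, 0, 0, 0, -1], [0, 0, 0, 0, 0, 0, -1]])

```text
t: 23.8
tool_pos: [0.4956, 0.1596, 0.0236]
tool_rot: [-0.418, 3.067, 0.008]
contact_force: [-0.2, 0.8, -0.8]
opening: 0.0117
grip_force: 80.6
```

```bash
cat > st.py <<'E'
from inhand import *
th=np.radians(15.55); X=np.array([np.cos(th),np.sin(th),0]); Y=np.array([-np.sin(th),np.cos(th),0]); C=np.array([.616,.192,0])
f=lambda p:np.stack([(p-C)@X,(p-C)@Y,p[...,2]],-1)*1000
def report(tag):
    c,im,Q=inhand(tag) if tag else (0,0,0)
    o=ctrl.get_obs(); print("tcp stand",f(o["tool_pos"]).round(1),R.from_rotvec(o["tool_rot"]).as_matrix().round(4).tolist())
    if tag:
        P=f(cloud(c,load(tag)[2])); yy=Q[...,1]; m=(abs(yy+1.4)<2.5)&(Q[...,2]<-20)&(Q[...,2]>-42)
        for a,b in ((-28,-20),(-20,-10),(-10,0),(-45,-36),(-55,-45),(-66,-55)):
            k=m&(Q[...,0]>a)&(Q[...,0]<b); print(a,k.sum(),np.median(P[k],0).round(1))
E
python3 -c "
from st import *
report('w10')"
```

```text
tcp [0.4956 0.1596 0.0236] open 0.011677174992238833 F [-0.2  0.8 -0.8] z [ 0.0449  0.0113 -0.9989] yaw 15.510437551775183
-69 15 ymid [-6.4 -5.2  3.6] ztop [-28.7 -25.5 -24.1]
-63 144 ymid [-6.3 -1.4  3.5] ztop [-30.3 -28.8 -25. ]
-57 146 ymid [-6.2 -1.4  3.5] ztop [-30.4 -29.3 -25.8]
-51 160 ymid [-6.1 -1.4  3.4] ztop [-30.8 -29.5 -26.3]
-45 163 ymid [-6.  -1.4  3.3] ztop [-31.  -29.7 -26.7]
-39 169 ymid [-6.  -1.4  3.2] ztop [-31.3 -30.1 -27.4]
-33 106 ymid [-7.2 -1.9  3. ] ztop [-33.5 -31.1 -28.9]
-27 272 ymid [-8.1 -1.4  4.9] ztop [-34.4 -33.4 -32.6]
-21 255 ymid [-7.6 -1.4  4.4] ztop [-34.6 -33.7 -32.7]
-15 266 ymid [-7.4 -1.8  4.2] ztop [-35.1 -34.  -33.1]
-9 268 ymid [-7.3 -1.4  4.1] ztop [-35.3 -34.3 -33.3]
-3 286 ymid [-7.2 -1.4  4. ] ztop [-35.5 -34.6 -33.7]
3 305 ymid [-7.2 -1.8  4. ] ztop [-40.5 -34.9 -34. ]
9 736 ymid [-11.4  -0.1  10.6] ztop [-41.4 -35.3 -28.6]
15 374 ymid [-7.9 -1.4  5.1] ztop [-36.3 -35.4 -34.3]
21 485 ymid [-8.2 -1.8  4.7] ztop [-36.1 -30.7 -23.2]
tcp stand [-124.1    1.1   24.4] [[-0.9624, -0.2675, 0.0463], [-0.2673, 0.9635, 0.0116], [-0.0477, -0.0013, -0.9989]]
-28 146 [-102.2   -0.3   58.2]
-20 185 [-111.4   -0.3   58.3]
-10 196 [-121.7   -0.3   58.3]
-45 121 [-86.1  -0.3  56. ]
-55 126 [-76.5  -0.3  56. ]
-66 127 [-66.   -0.3  56. ]
```

The pin is now level: handle top 58.2–58.3 mm and shank top 56.0 mm all along, at y = -0.3 mm. I lower it 9.5 mm and start the insertion gently.

>>> jog_arm(plan=[[0, 0.015, 0.3, 0, 0, 0, -1], [0, 0, 0.175, 0, 0, 0, -1], [0, 0, 0, 0, 0, 0, -1], [-0.3, 0, 0.014, 0, 0, 0, -1], [-0.3, 0, 0.014, 0, 0, 0, -1], [-0.2, 0, 0.01, 0, 0, 0, -1], [0, 0, 0, 0, 0, 0, -1]])

```text
t: 24.55
tool_pos: [0.5126, 0.1649, 0.015]
tool_rot: [-0.418, 3.065, 0.008]
contact_force: [0.4, -0.5, 0.5]
opening: 0.0116
grip_force: 80.6
```

>>> jog_arm(plan=[[-0.2, 0, 0.01, 0, 0, 0, -1], [-0.2, 0, 0.01, 0, 0, 0, -1], [-0.1, 0, 0.005, 0, 0, 0, -1], [0, 0, 0, 0, 0, 0, -1]])

```text
t: 24.95
tool_pos: [0.5216, 0.1674, 0.0146]
tool_rot: [-0.418, 3.066, 0.008]
contact_force: [-0.2, -0.4, -0.2]
opening: 0.0115
grip_force: 80.6
```

Seven millimetres into the lug and no contact force. I continue.

>>> jog_arm(plan=[[-0.25, 0, 0.012, 0, 0, 0, -1], [-0.25, 0, 0.012, 0, 0, 0, -1], [-0.25, 0, 0.012, 0, 0, 0, -1], [0, 0, 0, 0, 0, 0, -1]])

```text
t: 25.35
tool_pos: [0.5366, 0.1716, 0.0148]
tool_rot: [-0.418, 3.065, 0.008]
contact_force: [-0.4, 0.4, 0.2]
opening: 0.0112
grip_force: 80.6
```

>>> jog_arm(plan=[[-0.25, 0, 0.012, 0, 0, 0, -1], [-0.25, 0, 0.012, 0, 0, 0, -1], [-0.25, 0, 0.012, 0, 0, 0, -1], [0, 0, 0, 0, 0, 0, -1]])

```text
t: 25.75
tool_pos: [0.551, 0.1756, 0.0147]
tool_rot: [-0.418, 3.065, 0.008]
contact_force: [0.9, -0.8, -0.4]
opening: 0.0118
grip_force: 80.6
```

>>> jog_arm(plan=[[-0.25, 0, 0.012, 0, 0, 0, -1], [-0.25, 0, 0.012, 0, 0, 0, -1], [-0.15, 0, 0.007, 0, 0, 0, -1], [0, 0, 0, 0, 0, 0, -1]])

```text
t: 26.15
tool_pos: [0.5632, 0.179, 0.0146]
tool_rot: [-0.419, 3.066, 0.008]
contact_force: [-0.4, 1.2, 0.6]
opening: 0.0113
grip_force: 80.6
```

>>> jog_arm(plan=[[-0.1, 0, 0.005, 0, 0, 0, -1], [-0.05, 0, 0.002, 0, 0, 0, -1], [0, 0, 0, 0, 0, 0, -1]])

```text
t: 26.45
tool_pos: [0.5656, 0.1797, 0.0145]
tool_rot: [-0.419, 3.066, 0.008]
contact_force: [-0.1, -1.2, 0.8]
opening: 0.0114
grip_force: 80.6
```

```bash
python3 -c "
from st import *
report('w11')"
```

```text
tcp [0.5656 0.1797 0.0145] open 0.011379193258210997 F [-0.1 -1.2  0.8] z [ 0.046   0.0115 -0.9989] yaw 15.54943943395205
-45 6 ymid [-7.2 -7.  -6.7] ztop [-22.1 -21.6 -20.8]
-39 126 ymid [-9.3 -2.4  6.7] ztop [-41.4 -30.7 -22.4]
-33 646 ymid [-10.4  -1.4   7.3] ztop [-41.7 -36.5 -29.7]
-27 264 ymid [-8.1 -1.6  4.5] ztop [-34.4 -33.4 -32.4]
-21 254 ymid [-7.6 -1.4  4.3] ztop [-34.6 -33.7 -32.9]
-15 271 ymid [-7.4 -1.8  4.2] ztop [-35.1 -34.1 -33. ]
-9 269 ymid [-7.3 -1.8  4.1] ztop [-35.3 -34.2 -33.5]
-3 285 ymid [-7.3 -1.4  4. ] ztop [-35.6 -34.6 -33.6]
3 309 ymid [-7.2 -1.8  4. ] ztop [-40.7 -34.8 -33.9]
9 729 ymid [-11.4  -0.   10.6] ztop [-41.5 -35.2 -28.7]
15 391 ymid [-8.  -1.4  4.8] ztop [-36.4 -35.3 -34.2]
21 487 ymid [-8.1 -1.4  4.8] ztop [-35.8 -30.3 -22.7]
tcp stand [-51.9   1.7  14.5] [[-0.9623, -0.268, 0.0459], [-0.2678, 0.9634, 0.0115], [-0.0473, -0.0012, -0.9989]]
-28 138 [-29.2   0.3  49.1]
-20 187 [-38.5   0.3  49.2]
-10 196 [-48.5   0.3  49.2]
-45 46 [-16.8   0.3  47.1]
-55 0 [nan nan nan]
-66 0 [nan nan nan]
  return _methods._mean(a, axis=axis, dtype=dtype,
  ret = um.true_divide(
```

>>> jog_arm(plan=[[-0.06, 0, 0.003, 0, 0, 0, -1], [-0.05, 0, 0.002, 0, 0, 0, -1], [0, 0, 0, 0, 0, 0, -1]])

```text
t: 26.8
tool_pos: [0.5678, 0.1803, 0.0146]
tool_rot: [-0.419, 3.066, 0.008]
contact_force: [0.0, -0.0, -0.3]
opening: 0.0118
grip_force: 80.6
```

>>> jog_arm(plan=[[-0.04, 0, 0.002, 0, 0, 0, -1], [-0.03, 0, 0.001, 0, 0, 0, -1], [0, 0, 0, 0, 0, 0, -1]])

```text
t: 27.1
tool_pos: [0.5692, 0.1807, 0.0146]
tool_rot: [-0.419, 3.066, 0.008]
contact_force: [0.7, -0.8, 0.3]
opening: 0.0114
grip_force: 80.6
```

>>> jog_arm(plan=[[-0.05, 0, 0.002, 0, 0, 0, -1], [-0.03, 0, 0.001, 0, 0, 0, -1], [0, 0, 0, 0, 0, 0, -1]])

```text
t: 27.4
tool_pos: [0.5694, 0.1808, 0.0142]
tool_rot: [-0.419, 3.069, 0.008]
contact_force: [-3.9, -1.0, 2.5]
opening: 0.0118
grip_force: 81.0
```

>>> jog_arm(plan=[[-0.04, 0, 0.002, 0, 0, 0, -1], [0, 0, 0, 0, 0, 0, -1], [0, 0, 0, 0, 0, 0, -1]])

```text
t: 27.7
tool_pos: [0.5694, 0.1809, 0.014]
tool_rot: [-0.42, 3.071, 0.007]
contact_force: [-7.0, -2.4, 5.6]
opening: 0.0115
grip_force: 81.2
```

Reaction force rises to 7 N and the motion has stopped, so the handle is against the lug. I let go, lift clear and look.

>>> jog_arm(plan=[[0.03, 0, 0, 0, 0, 0, -1], [0, 0, 0, 0, 0, 0, -0.5], [0, 0, 0, 0, 0, 0, -0.5], [0, 0, 0, 0, 0, 0, -0.2], [0, 0, 0, 0, 0, 0, 0], [0, 0, 0, 0, 0, 0, 0], [0, 0, 0, 0, 0, 0, 0], [0, 0, 0, 0, 0, 0, 0]])

```text
t: 28.5
tool_pos: [0.5709, 0.1812, 0.0145]
tool_rot: [-0.419, 3.066, 0.008]
contact_force: [-0.3, 0.1, -0.3]
opening: 0.0424
grip_force: 0.0
```

>>> jog_arm(plan=[[0, 0, -0.4, 0, 0, 0, 0], [0, 0, -0.8, 0, 0, 0, 0], [0.5, 0, -1, 0, 0, 0, 0], [0.5, 0, -1, 0, 0, 0, 0], [0.8, 0, -1, 0, 0, 0, 0], [0.8, 0, -1, 0, 0, 0, 0], [0.8, 0, -1, 0, 0, 0, 0], [0, 0, 0, 0, 0, 0, 0]])

```text
t: 29.3
tool_pos: [0.5011, 0.1618, 0.14]
tool_rot: [-0.418, 3.058, 0.008]
contact_force: [0.6, -0.1, 1.4]
opening: 0.0427
grip_force: 0.0
```

Run:
```python
from st import *
o=ctrl.get_obs(); print(o["t"],o["tool_pos"],o["contact_force"],o["opening"])
c,im,D=shot("wrist","w12"); P=f(cloud(c,D)); V=im.max(-1)
m=(abs(P[...,1])<9)&(P[...,0]<-15)&(P[...,0]>-80)&(P[...,2]>30)&(P[...,2]<60)
p=P[m]; print("handle pts",m.sum(),"x",np.percentile(p[:,0],[1,99]).round(1),"y",np.percentile(p[:,1],[2,50,98]).round(1))
t=p[p[:,2]>44]; print("top fit",np.polyfit(t[:,0],t[:,2],1).round(3),np.polyfit(t[:,0],t[:,1],1).round(3))
c2,i2,D2=shot("scene","s12"); a=cv2.resize(i2[205:305,225:345,::-1],(432,384),interpolation=cv2.INTER_CUBIC)
b=cv2.resize(im[184:384,160:360,::-1],(368,384),interpolation=cv2.INTER_CUBIC); cv2.imwrite("pics/v12.png",np.hstack([a,b]))
```

```text
29.3 [0.50105601 0.16180956 0.1400229 ] [ 0.56621381 -0.14713999  1.35533737] 0.04266466438200881
handle pts 1161 x [-69.3 -16. ] y [-7.9  0.2  7.9]
top fit [ 0.095 52.597] [-0.008 -0.861]
```

View pics/v12.png

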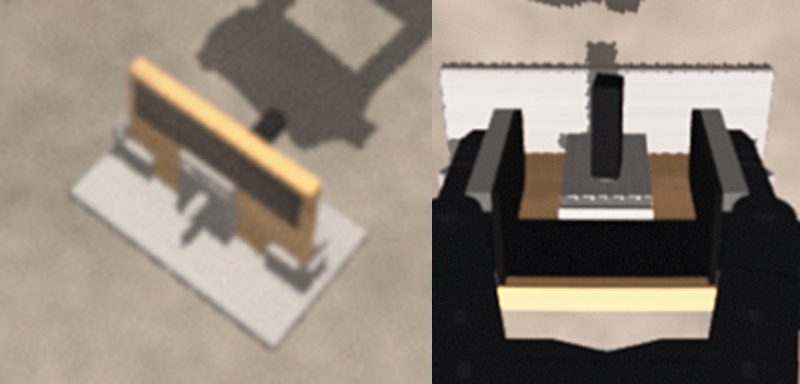

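The scene half shows the shank's end coming out of the far lug at (195,210) and the black handle behind the board at (268,125). The wrist half shows the handle at (606, 75–180) up against the lug. I check its tilt before handing in.

Run:
```python
from st import *
c,im,D=load("w12"); P=f(cloud(c,D))
for a in range(-70,-12,5):
    k=(abs(P[...,1]-.2)<4)&(P[...,0]>=a)&(P[...,0]<a+5)&(P[...,2]>25)
    if k.sum()>4: print(a+2.5,k.sum(),np.median(P[k],0).round(1))
```

```text
-67.5 101 [-68.5   0.2  44.9]
-62.5 46 [-62.3   0.2  48. ]
-57.5 41 [-57.4   0.2  47.9]
-52.5 45 [-52.6   0.2  47.9]
-47.5 44 [-47.6   0.2  47.9]
-42.5 42 [-42.3   0.2  47.8]
-37.5 43 [-37.8   0.2  48. ]
-32.5 41 [-32.8   0.2  48. ]
-27.5 43 [-27.6   0.2  48.2]
-22.5 39 [-22.6   0.2  48. ]
-17.5 155 [-17.8   0.3  58.6]
-12.5 40 [-14.3   0.3  60.8]
```

Level (tilt 0°), axis at about 41 mm, and the handle reaches the lug. I hand it in.

```bash
python3 -c "
from station import ctrl
print(ctrl.finish_job())"
```

```text
the job is handed in; nothing more can be done
None
```

The board stands upright in the stand and the pin is through both lugs with its handle against the lug; the bottle, tumbler and carton were not touched, and I handed the job in at about 29 s (no verdict was returned).

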